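# Put the biscuits away in the vacuum canister

## Robot

A 6-joint arm with a two-finger parallel gripper is mounted at the origin on the work surface. World frame = base frame: x ahead of the robot, y to its left, z up, the work surface at z = 0. Lengths are in m, angles in rad, forces in N, time in s.
With the tool pointing down it reaches from about 0.35 to 0.775 m from the base axis. Payload 7.3 kg.
Tool frame: the origin (TCP) lies on the centre line of the jaws, within the pads' length; the fingertips stand 22 mm ahead of it and the grasp point (between the pads) lies 3 mm ahead of it; z points along the fingers, y is the direction in which the jaws open and shut (so a half turn about z gives the same grasp; the last joint's range is limited). The gripper opens to 92 mm and grips with 3 to 60 N. Pads are 19 mm wide; open, the fingers measure 130 mm over their backs; the gripper's body (75 mm by 190 mm) begins 47 mm behind the grasp point.
Start: joints at [-1.469, 0.342, 1.524, -0, 1.275, -0.146], TCP at [0.129, -0.509, 0.249] pointing down, gripper open.
Joint ranges: [-2.53, 2.53], [-0.77, 2.02], [0.04, 2.7], [-1, 4.14], [0.28, 2.66], [-3.11, 3.11]. Speed limits (rad/s): [2.57, 2.57, 3.14, 3.14, 3.14, 3.14].

## Interface

Orientations are given as a unit quaternion [w, x, y, z].
In Python, from rig import ctrl gives the robot as it stands. The module is installed in compiled form; this text tells all that it offers.
- The arm moves only by the tool step_arm, never from a script. Its argument "plan" is a list of rows, each a list of 4 numbers: the shift along the world's x, y, z in cm, then the turn about the world's z in rad. In form: [[tx, ty, tz, turn], ...]. A call has 1 to 5 rows; each row is the pose to reach, as a shift and turn from the pose measured when the call began; what a row does not reach only later rows make up. A row lasts 1/8 s, in which the tool goes at most 62.5 mm and 10.7 degrees, less where a joint would pass 70% of its speed; a pose out of reach is approached as far as the arm can. A call with a gripper value outside its range is refused whole. "hand" is the opening, from -1 (shut) to 1 (fully open), so that 0 is half open, set as the call begins (left out, the last holds). The fingers move at their own pace and stop on an object; "force" is the grip in N (left out, the last holds). Time passes only in rows, so rows that repeat a pose let the fingers close. It gives the time, the measured TCP pose, the force and the opening at its end, in the units of the state.
- ctrl.state(): the state, without advancing time (a new reading comes with each control period).
- ctrl.get_image(name): name is "scene" or "top"; returns a dict with "color" (420x560x3 uint8, red, green, blue), "range_z" (420x560 float32, m along the optical axis (not along the pixel's ray), 0 where there is no reading), "K" (3x3 intrinsics, pixels), "k1" (the pictures are not rectified: a ray, as slopes to the right and down, at radius r is drawn at 1 + k1 r^2 times it, then the intrinsics apply), "rvec" (rotation vector, rad) and "tvec" (3), from world to camera coordinates, as OpenCV has them. Camera axes: x right, y down, z forward; pixel columns grow to the right and rows downward; lengths in m; the calibration is good to about 2 mm. A picture is of the moment at which its call begins.
- ctrl.hand_in(): hands the job in, once; it reports no verdict.
The state is a dict: "time": time; "q": joint angles; "joint_velocities": joint speeds; "effort": joint torques, N m; "tcp_pos": TCP position; "ee_rot": TCP orientation; "force": force on the tool from outside, world axes, zero at the start; "wrist_torque": the same for the moment, N m; "finger_gap": opening from 0.0 (shut) to 1.0 (fully open).
Only numpy, scipy, OpenCV 4.12 (cv2) and the standard library are available. Lean on these libraries where they do the work, as an engineer would, in place of code of your own. Each camera call takes 0.05 s, during which the arm holds its last target. There are 200 camera calls.

## Task

Put the biscuits away in the vacuum canister: open the vent tap on its lid fully to let the vacuum go, lift the lid off and stand it the right way up on the bench, then put in every waffle and tip in all the nut biscuits from the cup, and stand the empty cup upright on the bench. When all the biscuits are in, set the lid back on the canister, fully seated, and only then close the tap fully. Leave the jam jar and the doughnut alone.

Things in the scene. Friction and masses are not known exactly. Their poses are not given: they have to be found in the camera images.
- canister: Base of the vacuum canister: white round bowl fixed on the bench, 182 mm outside, 85 mm tall, with a rim flange 210 mm across, 8 mm thick, at its top. Inside it is 174 mm across; a flat steel plate inside is its floor, 35 mm above the bench, so 50 mm deep below the rim (more under the dome). Origin: centre of the underside, on the bench; z up.
- lid: Clear domed lid, 230 mm across, 0.55 kg. Its grey skirt (220 mm inside, 18 mm deep) drops round the flange with 5 mm to spare; any angle will do. Origin: centre of the skirt's underside, z up, tap on the -x side. Seated, it is 67 mm above the canister's origin; stood on the bench, at 0. Tap closed: vacuum holds the lid down, it cannot be lifted (nor refitted); tap open: it lifts freely.
- knob_top (a point): Top centre of the lid's round black knob, in the middle of the dome, 124 mm above the lid's origin. The knob is 40 mm across and 28 mm tall, the dome's top 38 mm below this point. Grip it about 11 mm below this point, the fingers closing across the line from knob to tap: the tap stands 65 mm from the knob's axis, as tall as the knob.
- tap (a joint): Vent tap on the lid, rad: 0 = closed (black handle across the line from knob to tap and across the hose barb, which points outward), 1.57 = fully open (handle in line with the barb); stops at 0 and 1.6. Opening is anticlockwise from above. Stiff (0.05 N m), stays where left. The vacuum is gone beyond about 1.2 rad.
- tap_grip (a point): Grip point of the tap's handle on its upright turning axis, 111 mm above the lid's origin, 65 mm from the knob's axis: near the centre of a black blade 44 mm long (this point's x), 10 mm thick (its y), 22 mm tall. The blade's lower edge is 12 mm below this point; the tap's steel body, 24 mm across, begins 22 mm below.
- cup_rim (a point): Centre of the cup's mouth, 85 mm above the cup's foot; z along the cup's axis.
- cup: White plastic cup holding the small nut biscuits: round, 85 mm tall, straight-sided, 68 mm across, wall 2.5 mm, inner floor 5 mm up, about 0.1 kg. Origin: centre of the underside; z up.
- waffle1: A waffle: a golden rectangular slab with a grid pattern, 70 x 46 x 20 mm, 45 g, lying flat on the bench on baking paper. One to three of them are present. Origin: centre of the underside; x along its length.
- waffle2: A waffle: a golden rectangular slab with a grid pattern, 70 x 46 x 20 mm, 45 g, lying flat on the bench on baking paper. One to three of them are present. Origin: centre of the underside; x along its length.
- waffle3: A waffle: a golden rectangular slab with a grid pattern, 70 x 46 x 20 mm, 45 g, lying flat on the bench on baking paper. One to three of them are present. Origin: centre of the underside; x along its length.
- nut1: A small round nut biscuit, a glazed ball 23 mm in diameter, 10 g; five to eight of them lie in the cup at the start. Origin: its centre.
- nut2: A small round nut biscuit, a glazed ball 23 mm in diameter, 10 g; five to eight of them lie in the cup at the start. Origin: its centre.
- nut3: A small round nut biscuit, a glazed ball 23 mm in diameter, 10 g; five to eight of them lie in the cup at the start. Origin: its centre.
- nut4: A small round nut biscuit, a glazed ball 23 mm in diameter, 10 g; five to eight of them lie in the cup at the start. Origin: its centre.
- nut5: A small round nut biscuit, a glazed ball 23 mm in diameter, 10 g; five to eight of them lie in the cup at the start. Origin: its centre.
- nut6: A small round nut biscuit, a glazed ball 23 mm in diameter, 10 g; five to eight of them lie in the cup at the start. Origin: its centre.
- nut7: A small round nut biscuit, a glazed ball 23 mm in diameter, 10 g; five to eight of them lie in the cup at the start. Origin: its centre.
- nut8: A small round nut biscuit, a glazed ball 23 mm in diameter, 10 g; five to eight of them lie in the cup at the start. Origin: its centre.
- jamjar: Amber jam jar with a steel cap, 62 mm in diameter, 75 mm tall, beyond the canister; leave it alone. Origin: centre of its foot.
- doughnut: A ring doughnut, 88 mm in diameter, 32 mm tall, lying beyond the waffles; leave it alone. Origin: its centre at the bench.

How it is judged:
By the outcome, as a careful person would: the job done as asked, in the order asked, and still so for the second after the job is handed in, with the robot touching nothing.
Of waffle1, waffle2, waffle3 only 1 to 3 are there at a start; the rules pass over those that are not, and their reading is None.
Of nut5, nut6, nut7, nut8 only 1 to 4 are there at a start; the rules pass over those that are not, and their reading is None.
At some moment in a run one of waffle1, waffle2, waffle3 may be knocked a few centimetres aside while the robot is not near it.
It also fails if it takes over 210 s, if anything falls off the work surface, if the arm or the gripper's body presses on something with over 40 N, if the wrist force passes 120 N, or if a joint passes its speed limit or range.

## Working session

There is one attempt and no reset: what is moved stays moved. The work goes in short steps, Python scripts to look and compute and a tool call to move; the robot and the scene stay as the last step left them, time stands still between calls to the robot, and variables do not carry over. Pictures are saved under pics/ and viewed, about 12 in all and at most 16, crops included, and the job is handed in when it is done.

Besides the shell and the picture viewer there is one more tool, called after "Emit:" by a JSON object that holds its "method" and its "body". step_arm: Moves the arm, as the interface text tells. Its arguments: {"type":"object","properties":{"plan":{"type":"array"},"hand":{"type":"number"},"force":{"type":"number"}},"required":["plan"]}

```bash
mkdir -p pics; cat > h.py <<'E'
import numpy as np, cv2
from rig import ctrl
def grab(name):
    im=ctrl.get_image(name); np.savez('/tmp/'+name+'.npz',**im); return im
def load(name): return dict(np.load('/tmp/'+name+'.npz'))
def save(im,fn,crop=None,s=1):
    c=im['color'][:,:,::-1]
    if crop: u0,v0,u1,v1=crop; c=c[v0:v1,u0:u1]
    cv2.imwrite('pics/'+fn,cv2.resize(c,None,fx=s,fy=s,interpolation=cv2.INTER_CUBIC))
def cloud(im):
    K=im['K'];k1=float(im['k1']);h,w=im['range_z'].shape
    u,v=np.meshgrid(np.arange(w),np.arange(h))
    p=np.stack([u,v],-1).reshape(-1,1,2).astype(float)
    n=cv2.undistortPoints(p,K,np.array([k1,0,0,0.]))[:,0].reshape(h,w,2)
    R=cv2.Rodrigues(im['rvec'])[0];t=im['tvec'].ravel()
    C=-R.T@t; d=np.concatenate([n,np.ones((h,w,1))],-1)@R   # world ray
    return C,d,C+d*im['range_z'][...,None]
def at(im,u,v,z):  # pixel -> world on plane z
    C,d,P=cloud(im); r=d[int(round(v)),int(round(u))]; return C+r*(z-C[2])/r[2]
E
python3 - <<'E'
from h import *
print(ctrl.state())
for n in('scene','top'):
    im=grab(n); save(im,n+'0.png',s=1.4); C,d,P=cloud(im); print(n,C,im['k1'],im['K'][0,0], P[210,280])
E
```

```text
{'time': 0.0, 'q': array([-1.46897693e+00,  3.42722435e-01,  1.52499863e+00, -1.65700657e-05,
        1.27539375e+00, -1.45997126e-01]), 'joint_velocities': array([-0.00014018,  0.00010176,  0.00057517, -0.00071437,  0.00033494,
        0.00097509]), 'effort': array([-1.07586322e-03, -4.31245136e+01, -2.44219744e+01,  7.17211794e-02,
        5.57910406e-02, -1.23179148e-04]), 'tcp_pos': array([ 0.12875703, -0.50858977,  0.2480515 ]), 'ee_rot': array([-7.61071067e-04,  9.92332602e-01,  1.23593801e-01,  8.88766918e-06]), 'force': array([ 0.69730955, -0.71986669,  0.83044246]), 'wrist_torque': array([-0.01419295,  0.06783019,  0.02452967]), 'finger_gap': 1.0004285168160314}
scene [ 1.61088013 -0.53336143  0.92926877] 0.021087829272216144 523.8935722759436 [ 0.40342914  0.03282936 -0.00594841]
top [0.45836194 0.00285149 1.05849546] -0.09193436443065829 397.9385501338876 [ 0.54213556 -0.00905509 -0.00493879]
```

View pics/scene0.png

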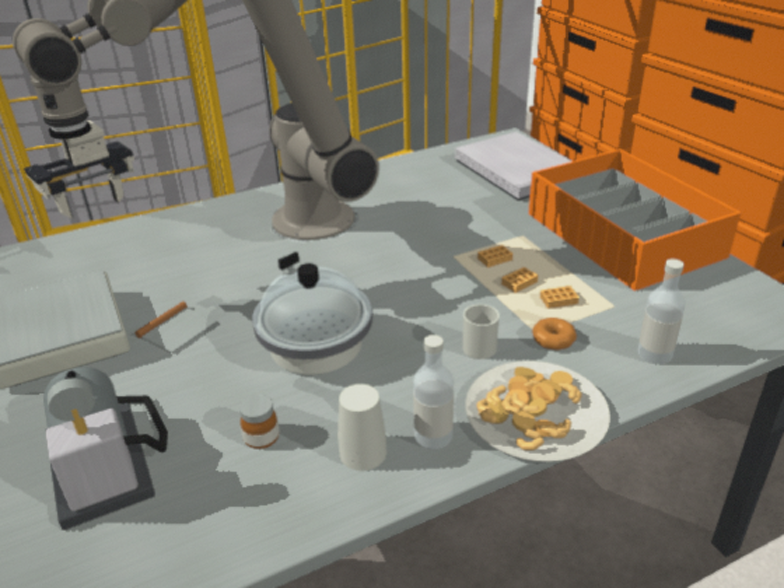

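View pics/top0.png

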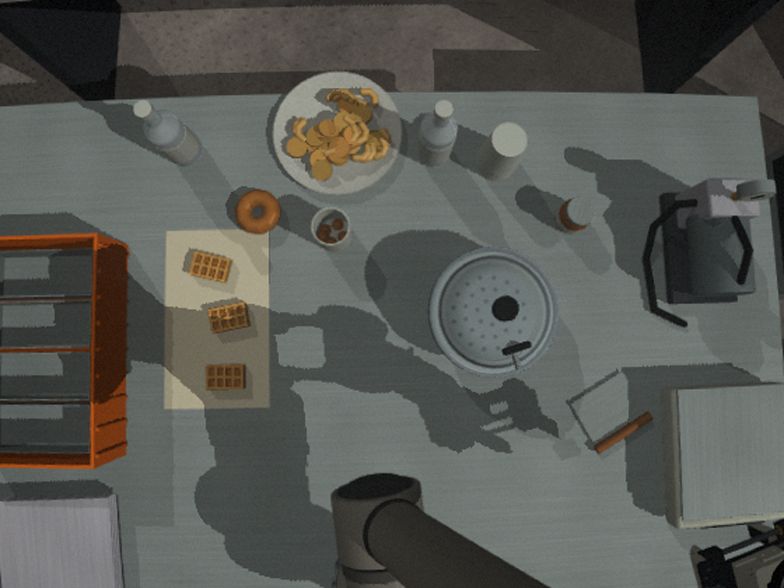

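Top view (1.4x): knob (505,308), tap (516,349), cup (330,228), three waffles at (210,265), (229,316), (226,376), doughnut (258,211), jar (576,213). Now enlarged crops.

```bash
python3 - <<'E'
from h import *
im=load('top'); save(im,'c1.png',(300,170,410,280),5); save(im,'c2.png',(110,130,260,290),3.7)
C,d,P=cloud(im)
hsv=cv2.cvtColor(im['color'],cv2.COLOR_RGB2HSV)
m=((P[...,2]>0.008)&(P[...,2]<.05)&(hsv[...,1]>110)).astype(np.uint8)
m[:, :115]=0; m[300:]=0
n,l,s,c=cv2.connectedComponentsWithStats(m)
for i in range(1,n):
    if s[i,4]>60:
        p=P[l==i]; top=p[p[:,2]>p[:,2].max()-.008]
        r=cv2.minAreaRect((p[:,:2]*1000).astype(np.float32)); print(s[i],c[i].round(1),r,p[:,2].max().round(3))
# knob top by height near
for lo,hi,(u0,v0,u1,v1) in [(.18,.21,(330,200,400,245)),(.165,.2,(345,240,395,265))]:
    q=P[v0:v1,u0:u1].reshape(-1,3); q=q[(q[:,2]>lo)&(q[:,2]<hi)]
    print(len(q),q.mean(0),cv2.minAreaRect((q[:,:2]*1000).astype(np.float32)) if len(q)>3 else '', q[:,2].max())
q=P[140:185,215:258].reshape(-1,3); q=q[(q[:,2]>.07)]; print('cup',len(q),cv2.minEnclosingCircle((q[:,:2]*1000).astype(np.float32)),q[:,2].max())
E
```

```text
[257  63  13  14  84] [264.1  67.8] ((928.7949829101562, 25.87152862548828), (41.8211669921875, 20.071605682373047), 47.49357223510742) 0.034
[ 205   64   74   65 2404] [242.   97.1] ((840.1083984375, 87.95599365234375), (163.9521026611328, 176.76971435546875), 40.90165328979492) 0.05
[168 135  32  32 731] [183.7 150.8] ((703.4950561523438, 244.16461181640625), (84.79631042480469, 80.60521697998047), 44.03440475463867) 0.036
[227 161  13  13  95] [232.1 167.3] ((654.2568969726562, 115.20709228515625), (37.02613067626953, 24.993457794189453), 22.863874435424805) 0.048
[135 180  31  22 467] [150.  190.2] ((600.885986328125, 333.853515625), (71.64066314697266, 45.34187316894531), 76.04187774658203) 0.025
[148 216  30  22 477] [162.7 226.4] ((504.08941650390625, 299.5646667480469), (46.12621307373047, 69.7583999633789), 10.971096992492676) 0.026
[147 261  28  17 464] [160.6 269. ] ((394.1181945800781, 304.65338134765625), (70.85676574707031, 41.57035827636719), 89.20682525634766) 0.025
267 [ 0.50047599 -0.18510514  0.18994791] ((480.41400146484375, -193.48660278320312), (83.51713562011719, 38.86090850830078), 21.81292152404785) 0.19410200857481608
113 [ 0.43822244 -0.20012324  0.18491862] ((438.5639343261719, -201.50979614257812), (10.905228614807129, 44.250450134277344), 16.82208251953125) 0.19067938703011988
cup 158 ((575.660400390625, 55.45661544799805), 128.55445861816406) 1.0584954638963693
```

View pics/c1.png

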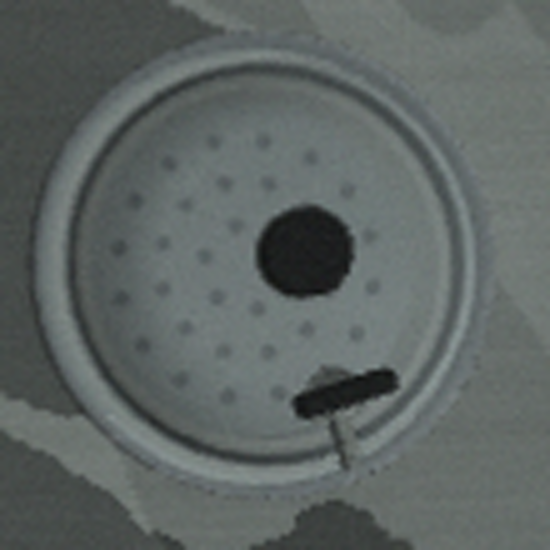

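View pics/c2.png

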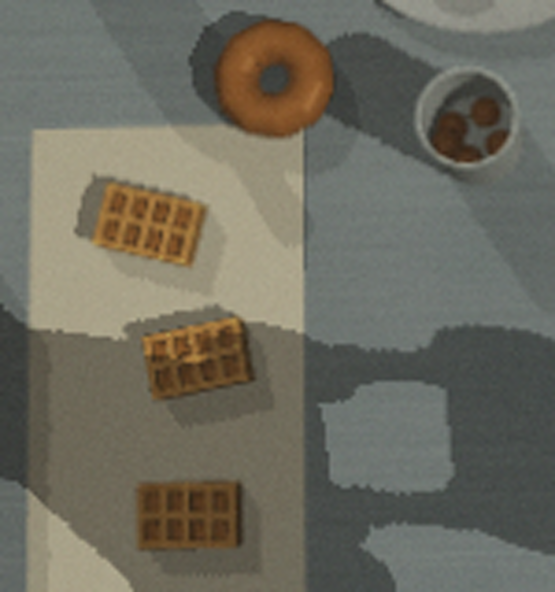

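Knob at about (0.500,-0.184), tap (0.438,-0.2015) with the blade at 107°, cup near (236,162) px, three waffles measured. The interface only yaws the tool, so I'll check in free space what the arm does at the edge of its reach, since that bears on how to tip the cup.

Emit:
{"method": "step_arm", "body": {"plan": [[0,-6,0,0],[0,-12,0,0],[0,-18,0,0],[0,-24,0,0],[0,-30,0,0]], "hand": 1}}

```text
time: 0.72
tcp_pos: [0.1288, -0.7904, 0.2485]
ee_rot: [-0.001, 0.992, 0.123, 0.0]
force: [-0.0, -1.7, 0.7]
finger_gap: 0.998
```

```bash
python3 - <<'E'
from h import *
im=load('top')
print('knob',at(im,361,220.2,.191),'tap',at(im,369.2,248.8,.189),'cup',at(im,236,162,.085))
C,d,P=cloud(im)
q=P[140:185,215:258].reshape(-1,3); q=q[(q[:,2]>.07)&(q[:,2]<.1)]; print('cup',len(q),cv2.minEnclosingCircle((q[:,:2]*1000).astype(np.float32)))
print(ctrl.state()['ee_rot'],ctrl.state()['q'])
E
```

```text
knob [ 0.50044982 -0.18459603  0.191     ] tap [ 0.43633661 -0.2002423   0.189     ] cup [0.65684341 0.0982541  0.085     ]
cup 151 ((659.8884887695312, 98.1926498413086), 34.52237319946289)
[-1.31140105e-03  9.92365019e-01  1.23328617e-01  2.57319338e-05] [-1.50481561e+00  9.68575462e-01  3.88764094e-01 -1.02151361e-04
  1.78687451e+00 -1.81328097e-01]
```

Emit:
{"method": "step_arm", "body": {"plan": [[0,-6,0,0],[0,-12,0,0],[0,-14,0,0]]}}

```text
time: 1.1
tcp_pos: [0.1179, -0.8432, 0.2166]
ee_rot: [0.018, 0.992, 0.123, 0.001]
force: [0.4, -0.5, -0.4]
finger_gap: 1.0
```

Emit:
{"method": "step_arm", "body": {"plan": [[0,-6,0,0],[0,-12,0,0],[0,-18,0,0],[0,-24,0,0],[0,-30,0,0]]}}

```text
time: 1.72
tcp_pos: [0.0991, -0.876, 0.1696]
ee_rot: [0.044, 0.991, 0.123, 0.0]
force: [0.4, 0.4, -0.0]
finger_gap: 0.999
```

Emit:
{"method": "step_arm", "body": {"plan": [[0,6,3,0],[1,12,6,0],[2,18,8,0],[2,24,8,0],[3,30,8,0]]}}

```text
time: 2.35
tcp_pos: [0.123, -0.6258, 0.2468]
ee_rot: [0.045, 0.991, 0.123, 0.0]
force: [0.7, 0.1, 1.4]
finger_gap: 0.996
```

Emit:
{"method": "step_arm", "body": {"plan": [[0,6,0,0],[0,12,0,0],[0,18,0,0],[0,24,0,0],[0,29,0,0]]}}

```text
time: 2.98
tcp_pos: [0.123, -0.3337, 0.2471]
ee_rot: [0.046, 0.991, 0.123, 0.0]
force: [0.7, -0.5, 1.4]
finger_gap: 1.001
```

Emit:
{"method": "step_arm", "body": {"plan": [[0,3,0,0],[0,6,0,0]]}}

```text
time: 3.22
tcp_pos: [0.123, -0.2726, 0.2475]
ee_rot: [0.047, 0.991, 0.123, 0.0]
force: [-0.6, -0.1, -0.3]
finger_gap: 0.999
```

```bash
python3 -c "
from h import *
s=ctrl.state();print(s['q'].round(3),s['tcp_pos'],s['ee_rot'])"
```

```text
[-1.402 -0.149  2.091 -0.004  1.106 -0.077] [ 0.12298165 -0.27258534  0.24750141] [4.67705405e-02 9.91291001e-01 1.23103662e-01 3.95220273e-04]
```

Emit:
{"method": "step_arm", "body": {"plan": [[0,0,-6,0],[0,0,-12,0],[0,3,-12,0],[0,6,-12,0]]}}

```text
time: 3.72
tcp_pos: [0.1228, -0.2115, 0.1267]
ee_rot: [0.045, 0.991, 0.123, 0.0]
force: [0.6, 0.2, 0.0]
finger_gap: 0.999
```

```bash
python3 -c "
from h import *
s=ctrl.state();print(s['q'].round(3),s['tcp_pos'],s['ee_rot'],s['force'])"
```

```text
[-1.352 -0.042  2.424 -0.013  0.67  -0.018] [ 0.12283282 -0.21152353  0.12666139] [4.51512475e-02 9.91392607e-01 1.22890172e-01 2.63035632e-04] [0.56982191 0.18763419 0.02071161]
```

Emit:
{"method": "step_arm", "body": {"plan": [[0,0,-4,0],[0,1,-7,0]]}}

```text
time: 3.98
tcp_pos: [0.1232, -0.2029, 0.0568]
ee_rot: [0.048, 0.991, 0.123, 0.001]
force: [0.4, -0.8, -1.2]
finger_gap: 1.001
```

```bash
python3 -c "
from h import *
s=ctrl.state();print(s['q'].round(3),s['tcp_pos'],s['ee_rot'],s['force']);save(grab('scene'),'s1.png',(0,0,300,220),2.6)"
```

```text
[-1.341  0.189  2.56  -0.031  0.297  0.012] [ 0.12324456 -0.20292896  0.05677623] [4.80240720e-02 9.91250795e-01 1.22943772e-01 6.15154669e-04] [ 0.3710036  -0.83588806 -1.21562207]
```

View pics/s1.png

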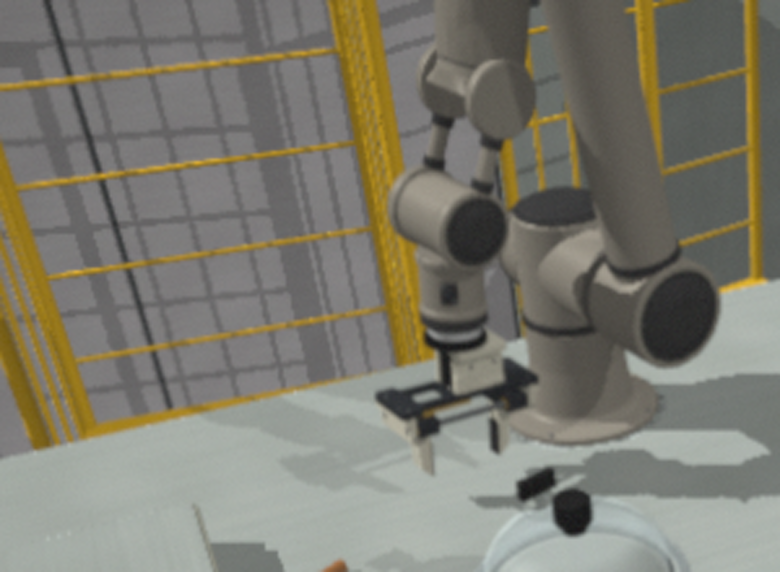

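The gripper is clear of the base and the table, with q5 right at its lower limit. A small nudge past the limit should take the tilt back out.

Emit:
{"method": "step_arm", "body": {"plan": [[0,1,-1,0],[0,2,-1.5,0],[0,2,-1.5,0]]}}

```text
time: 4.4
tcp_pos: [0.1246, -0.1815, 0.054]
ee_rot: [0.04, 0.992, 0.123, -0.001]
force: [-0.8, 0.2, -0.1]
finger_gap: 1.0
```

```bash
python3 -c "
from h import *
s=ctrl.state();print(s['q'].round(3),s['tcp_pos'],s['ee_rot'],s['force'])"
```

```text
[-1.304  0.185  2.593 -0.047  0.285  0.064] [ 0.12463504 -0.18150971  0.05395868] [ 3.99744674e-02  9.91566459e-01  1.23276240e-01 -9.83834635e-04] [-0.79718656  0.23197424 -0.10679892]
```

Emit:
{"method": "step_arm", "body": {"plan": [[0,0,-2,0],[0,0,-3,0],[0,0,-3,0],[0,0,-3,0],[0,0,-3,0]]}}

```text
time: 5.03
tcp_pos: [0.1286, -0.186, 0.048]
ee_rot: [0.032, 0.992, 0.123, -0.004]
force: [-0.5, -0.1, -0.6]
finger_gap: 1.001
```

```bash
python3 -c "
from h import *
s=ctrl.state();print(s['q'].round(3),s['tcp_pos'],s['ee_rot'],s['force'])"
```

```text
[-1.287  0.224  2.574 -0.061  0.283  0.095] [ 0.12857384 -0.18595747  0.04797125] [ 0.03161619  0.99187935  0.12313815 -0.00357382] [-0.47055448 -0.05109086 -0.58867678]
```

Emit:
{"method": "step_arm", "body": {"plan": [[-0.5,1,-2,0],[-0.5,1,-3,0],[-0.5,1,-3,0],[-0.5,1,-3,0],[-0.5,1,-3,0]]}}

```text
time: 5.65
tcp_pos: [0.1284, -0.1813, 0.0441]
ee_rot: [0.023, 0.992, 0.123, -0.007]
force: [-0.4, -0.8, 0.4]
finger_gap: 0.998
```

```bash
python3 -c "
from h import *
s=ctrl.state();print(s['q'].round(3),s['tcp_pos'],s['ee_rot'],s['force'])"
```

```text
[-1.277  0.241  2.575 -0.074  0.283  0.118] [ 0.1283565  -0.18131052  0.04409659] [ 0.02276313  0.99211405  0.1230781  -0.00658306] [-0.44718125 -0.79951432  0.40328682]
```

Emit:
{"method": "step_arm", "body": {"plan": [[-1,2,-1,0],[-2,3,-1,0],[-2,3,-1,0],[-2,3,-1,0]]}}

```text
time: 6.15
tcp_pos: [0.1109, -0.1546, 0.0498]
ee_rot: [0.019, 0.992, 0.123, -0.008]
force: [0.2, 0.0, 0.2]
finger_gap: 0.999
```

Emit:
{"method": "step_arm", "body": {"plan": [[0,0,-1,0],[0,0,-2,0],[0,0,-3,0],[0,0,-3,0]]}}

```text
time: 6.65
tcp_pos: [0.1154, -0.1595, 0.0447]
ee_rot: [0.011, 0.992, 0.123, -0.01]
force: [-0.1, -0.4, -0.8]
finger_gap: 0.997
```

```bash
python3 -c "
from h import *
s=ctrl.state();print(s['q'].round(3),s['tcp_pos'],s['ee_rot'],s['force'])"
```

```text
[-1.305  0.219  2.621 -0.085  0.283  0.101] [ 0.11537532 -0.15946309  0.044734  ] [ 0.01129497  0.99230303  0.122885   -0.01031521] [-0.1019205  -0.39288731 -0.79795988]
```

Residual tilt is about 1.7°, which is fine. That route is too weak for tipping, so I'll pivot the cup in the fingers instead. Now to the tap.

Emit:
{"method": "step_arm", "body": {"plan": [[2,-2,5,0],[5,-3,10,-0.1],[8,-4,15,-0.28],[12,-4,19,-0.46],[16,-4,23,-0.64]]}}

```text
time: 7.28
tcp_pos: [0.2749, -0.1991, 0.2748]
ee_rot: [0.008, 0.981, -0.194, -0.013]
force: [-0.7, -1.4, 0.0]
finger_gap: 0.999
```

Emit:
{"method": "step_arm", "body": {"plan": [[4,0,0,-0.18],[8,0,0,-0.36],[12,0,0,-0.54],[16,0,0,-0.72],[16,0,0,-0.9]], "hand": -0.3}}

```text
time: 7.9
tcp_pos: [0.4367, -0.1986, 0.2737]
ee_rot: [0.001, 0.798, -0.603, -0.016]
force: [0.1, 0.5, -0.3]
finger_gap: 0.504
```

```bash
cat >> h.py <<'E'
def st(tx=None,ty=None,tz=None,jaw=None):
    s=ctrl.state(); p=s['tcp_pos']; from scipy.spatial.transform import Rotation as Ro
    q=s['ee_rot']; M=Ro.from_quat([q[1],q[2],q[3],q[0]]).as_matrix()
    j=np.arctan2(M[1,1],M[0,1]); print('t%.2f'%s['time'],'p',p.round(4),'jaw%.3f'%j,'z',M[:,2].round(3),'q',s['q'].round(2),'gap%.1fmm'%(92*s['finger_gap']),'F',s['force'].round(1))
    if tx is not None:
        print('cm to go',((np.array([tx,ty,tz])-p)*100).round(2), 'turn', None if jaw is None else round((jaw-j+np.pi)%(2*np.pi)-np.pi,3))
E
python3 -c "
from h import *
st(.4375,-.201,.181,-2.87)"
```

```text
t7.90 p [ 0.4367 -0.1986  0.2737] jaw-2.865 z [-0.027  0.018 -0.999] q [-0.59  0.26  1.58 -0.    1.34  2.28] gap46.4mm F [ 0.1  0.5 -0.3]
cm to go [ 0.08 -0.24 -9.27] turn -0.005
```

Emit:
{"method": "step_arm", "body": {"plan": [[0,-0.1,-3,0],[0,-0.2,-5.5,0],[0,-0.2,-7.5,0],[0.1,-0.2,-9.2,0],[0.1,-0.2,-9.2,0]], "hand": -0.35}}

```text
time: 8.52
tcp_pos: [0.4368, -0.2, 0.1804]
ee_rot: [0.001, 0.798, -0.603, -0.018]
force: [0.9, -0.3, -0.1]
finger_gap: 0.326
```

```bash
python3 -c "
from h import *
st(.4375,-.201,.181,-2.87)
save(grab('scene'),'s2.png',(140,140,290,280),5)"
```

```text
t8.53 p [ 0.4368 -0.2     0.1804] jaw-2.865 z [-0.03   0.02  -0.999] q [-0.59  0.35  1.72 -0.    1.11  2.28] gap30.0mm F [ 0.9 -0.3 -0.1]
cm to go [ 0.07 -0.1   0.06] turn -0.005
```

View pics/s2.png

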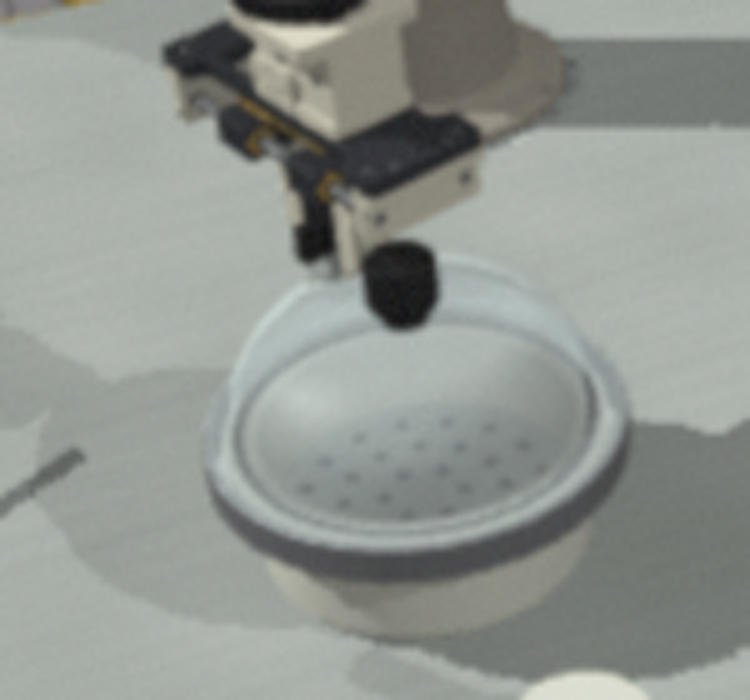

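The blade sits between the fingers (at about 315,235), beside the knob. Close and turn.

Emit:
{"method": "step_arm", "body": {"plan": [[0,0,0,0],[0,0,0,0],[0,0,0,0]], "hand": -1, "force": 25}}

```text
time: 8.95
tcp_pos: [0.4374, -0.2006, 0.1819]
ee_rot: [0.001, 0.798, -0.603, -0.016]
force: [-1.4, -0.3, 3.3]
finger_gap: 0.105
```

Emit:
{"method": "step_arm", "body": {"plan": [[0,0,0,0.16],[0,0,0,0.32],[0,0,0,0.48],[0,0,0,0.64],[0,0,0,0.8]]}}

```text
time: 9.57
tcp_pos: [0.4369, -0.2009, 0.182]
ee_rot: [0.008, 0.97, -0.242, -0.015]
force: [-3.2, -2.2, 0.8]
finger_gap: 0.103
```

```bash
python3 -c "
from h import *
st();print(ctrl.state()['wrist_torque'])"
```

```text
t9.57 p [ 0.4369 -0.2009  0.182 ] jaw-2.060 z [-0.033 -0.008 -0.999] q [-0.58  0.34  1.72 -0.03  1.1   1.5 ] gap9.5mm F [-3.2 -2.2  0.8]
[-0.12876311  0.28598664 -0.05897674]
```

Turning at ~0.05 N·m as expected. On to the open stop.

Emit:
{"method": "step_arm", "body": {"plan": [[0,0,0,0.16],[0,0,0,0.32],[0,0,0,0.48],[0,0,0,0.64],[0,0,0,0.8]]}}

```text
time: 10.2
tcp_pos: [0.4367, -0.2015, 0.1821]
ee_rot: [0.013, 0.987, 0.157, -0.011]
force: [2.2, -2.7, -2.1]
finger_gap: 0.114
```

```bash
python3 -c "
from h import *
st();print(ctrl.state()['wrist_torque'])"
```

```text
t10.20 p [ 0.4367 -0.2015  0.1821] jaw-1.255 z [-0.017 -0.03  -0.999] q [-0.57  0.33  1.74 -0.04  1.07  0.7 ] gap10.5mm F [ 2.2 -2.7 -2.1]
[-0.15433536 -0.39882514 -0.42581828]
```

Emit:
{"method": "step_arm", "body": {"plan": [[0,0,0,0],[0,0,0,0],[0,0,4,0],[3,1,7,0],[6.3,1.6,8,0]], "hand": -0.4}}

```text
time: 10.82
tcp_pos: [0.501, -0.1855, 0.2647]
ee_rot: [0.015, 0.988, 0.156, -0.009]
force: [0.0, -0.6, -0.8]
finger_gap: 0.302
```

Emit:
{"method": "step_arm", "body": {"plan": [[0,0,0,0],[0,0,0,0]], "hand": 0.7}}

```text
time: 11.08
tcp_pos: [0.5004, -0.1852, 0.2642]
ee_rot: [0.014, 0.988, 0.155, -0.01]
force: [-0.7, 0.1, -0.6]
finger_gap: 0.469
```

```bash
python3 -c "
from h import *
st(.5005,-.1848,.183)
im=grab('top');save(im,'t1.png',(290,160,410,280),5)
C,d,P=cloud(im)
q=P[240:275,345:395].reshape(-1,3); q=q[(q[:,2]>.165)&(q[:,2]<.2)]
print(len(q),cv2.minAreaRect((q[:,:2]*1000).astype(np.float32)))"
```

```text
t11.07 p [ 0.5004 -0.1852  0.2642] jaw-1.259 z [-0.015 -0.031 -0.999] q [-0.48  0.35  1.47 -0.04  1.32  0.79] gap43.2mm F [-0.7  0.1 -0.6]
cm to go [ 0.01  0.04 -8.12] turn None
109 ((437.0369567871094, -198.8287811279297), (37.85775375366211, 12.13265323638916), 15.784314155578613)
```

View pics/t1.png

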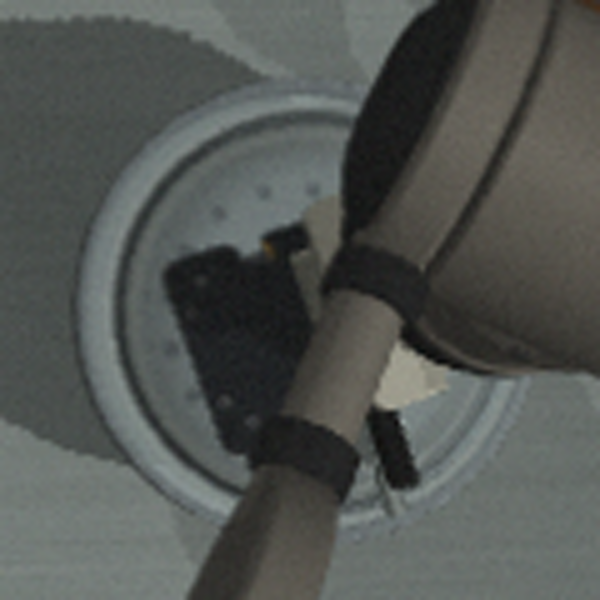

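The tap handle (395,450) now lies in line with the barb, so it is fully open. Grip the knob and lift.

Emit:
{"method": "step_arm", "body": {"plan": [[0,0,-1,0],[0,0,-3,0],[0,0,-6,0],[0,0,-8.1,0],[0,0,-8.1,0]]}}

```text
time: 11.75
tcp_pos: [0.4984, -0.185, 0.181]
ee_rot: [0.013, 0.988, 0.155, -0.012]
force: [0.1, -0.3, 0.4]
finger_gap: 0.849
```

Emit:
{"method": "step_arm", "body": {"plan": [[0,0,0,0],[0,0,0,0],[0,0,0,0]], "hand": -1, "force": 40}}

```text
time: 12.12
tcp_pos: [0.4986, -0.1851, 0.1816]
ee_rot: [0.013, 0.988, 0.155, -0.012]
force: [-0.4, -0.4, 1.0]
finger_gap: 0.575
```

Emit:
{"method": "step_arm", "body": {"plan": [[0,0,1,0],[0,0,2,0],[0,0,4,0],[0,0,7,0]]}}

```text
time: 12.62
tcp_pos: [0.4977, -0.1846, 0.2512]
ee_rot: [0.012, 0.988, 0.155, -0.013]
force: [-0.7, 0.1, -6.4]
finger_gap: 0.429
```

```bash
python3 -c "
from h import *
st()"
```

```text
t12.62 p [ 0.4977 -0.1846  0.2512] jaw-1.260 z [-0.022 -0.028 -0.999] q [-0.48  0.36  1.49 -0.04  1.3   0.79] gap39.5mm F [-0.7  0.1 -6.4]
```

Emit:
{"method": "step_arm", "body": {"plan": [[-1.5,5,0,0],[-3,10.5,0,0],[-5,16,0,0],[-6,21.5,0,0],[-6.8,26.5,0,0]]}}

```text
time: 13.25
tcp_pos: [0.4285, 0.0822, 0.2514]
ee_rot: [0.012, 0.988, 0.155, -0.013]
force: [0.7, -0.3, -5.7]
finger_gap: 0.428
```

Emit:
{"method": "step_arm", "body": {"plan": [[0,0,-4,0],[0,0,-8,0],[0,0,-11,0],[0,0,-12.5,0],[0,0,-12.8,0]]}}

```text
time: 13.88
tcp_pos: [0.4278, 0.0824, 0.1253]
ee_rot: [0.012, 0.988, 0.155, -0.014]
force: [-15.4, -0.7, 43.6]
finger_gap: 0.428
```

```bash
python3 -c "
from h import *
st(.43,.08,.1146)"
```

```text
t13.88 p [0.4278 0.0824 0.1253] jaw-1.259 z [-0.024 -0.027 -0.999] q [ 0.03  0.35  1.91 -0.03  0.91  1.31] gap39.3mm F [-15.4  -0.7  43.6]
cm to go [ 0.22 -0.24 -1.07] turn None
```

Emit:
{"method": "step_arm", "body": {"plan": [[0,0,0.2,0],[0,0,0.2,0]]}}

```text
time: 14.12
tcp_pos: [0.428, 0.0824, 0.1276]
ee_rot: [0.012, 0.988, 0.155, -0.014]
force: [0.7, -0.3, -7.3]
finger_gap: 0.429
```

Emit:
{"method": "step_arm", "body": {"plan": [[0,0,0,0],[0,0,0,0],[0,0,0.5,0],[0,0,5,0],[0,5,11,0]], "hand": 0.7}}

```text
time: 14.75
tcp_pos: [0.4281, 0.1215, 0.2269]
ee_rot: [0.012, 0.988, 0.153, -0.014]
force: [1.9, 1.4, -1.0]
finger_gap: 0.843
```

Emit:
{"method": "step_arm", "body": {"plan": [[0,6,0,-0.1],[0,12,0,-0.2],[0,17,0,-0.3],[0,17,0,-0.32]]}}

```text
time: 15.25
tcp_pos: [0.4276, 0.2943, 0.2271]
ee_rot: [0.009, 1.0, -0.005, -0.016]
force: [1.0, 0.3, -0.4]
finger_gap: 0.847
```

```bash
cat > w.py <<'E'
from h import *
def waffles(im):
    C,d,P=cloud(im); hsv=cv2.cvtColor(im['color'],cv2.COLOR_RGB2HSV)
    m=((P[...,2]>0.008)&(P[...,2]<.15)&(hsv[...,1]>110)).astype(np.uint8); m[:, :115]=0; m[300:]=0;m[:100]=0
    n,l,s,c=cv2.connectedComponentsWithStats(m)
    for i in range(1,n):
        if s[i,4]>60:
            r=cv2.minAreaRect((P[l==i][:,:2]*1000).astype(np.float32)); print(s[i],np.round(r[0],0),np.round(r[1],0),round(r[2],1),P[l==i][:,2].max().round(3))
E
python3 -c "
from w import *
st()
im=grab('top');save(im,'t2.png',(100,120,420,340),2.5);waffles(im)"
```

```text
t15.25 p [0.4276 0.2943 0.2271] jaw-1.580 z [-0.032 -0.018 -0.999] q [ 0.46  0.37  1.55 -0.    1.26  2.04] gap77.9mm F [ 1.   0.3 -0.4]
[ 205  100   73   29 1141] [800.  90.] [193.  79.] 88.6 0.043
[168 135  32  32 736] [704. 244.] [82. 84.] 26.4 0.037
[400 144  19  20  87] [ 674. -346.] [58. 30.] 34.4 0.062
[227 161  13  13  97] [654. 115.] [37. 25.] 22.9 0.048
[135 180  31  22 463] [601. 334.] [71. 45.] 75.6 0.026
[148 216  30  22 478] [504. 299.] [46. 70.] 11.5 0.026
```

View pics/t2.png

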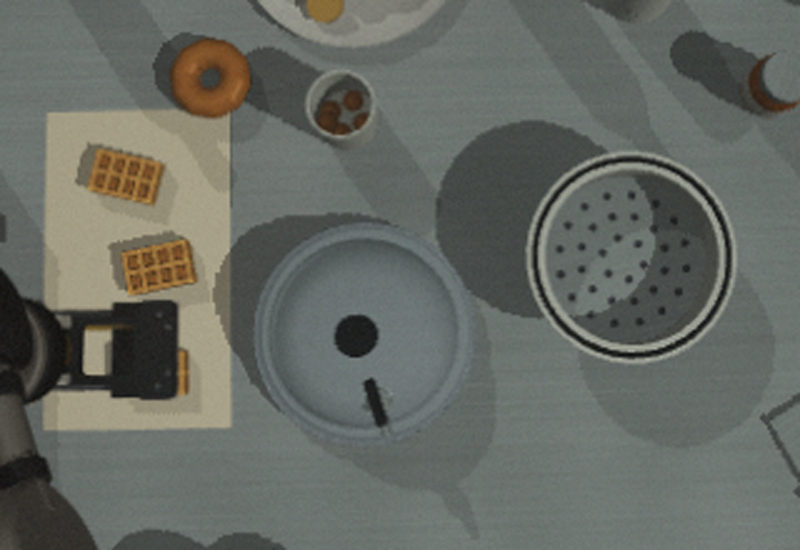

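Lid stands flat on the bench at about crop (365,332), the canister is open, and three waffles are lying there. Start with the one nearest the robot (0.394, 0.305).

Emit:
{"method": "step_arm", "body": {"plan": [[-0.7,0.2,0,0.18],[-1.4,0.4,0,0.36],[-2,0.6,0,0.54],[-2.7,0.8,0,0.72],[-3.4,1,0,0.9]]}}

```text
time: 15.92
tcp_pos: [0.3938, 0.3012, 0.2273]
ee_rot: [0.016, 0.902, 0.432, -0.01]
force: [-0.3, -0.4, 0.9]
finger_gap: 0.849
```

Emit:
{"method": "step_arm", "body": {"plan": [[0,0,-4,0.18],[0,0,-8,0.36],[0,0,-11,0.54],[0,0,-12,0.68],[0,0,-12,0.68]]}}

```text
time: 16.55
tcp_pos: [0.3937, 0.2998, 0.1069]
ee_rot: [0.018, 0.707, 0.707, -0.005]
force: [-0.1, -0.1, -0.2]
finger_gap: 0.851
```

```bash
python3 -c "
from w import *
st(.394,.3047,.027,0.0)
im=load('top'); C,d,P=cloud(im)
q=P[170:280,300:400].reshape(-1,3); q=q[(q[:,2]>.075)&(q[:,2]<.1)]
print(len(q),cv2.minEnclosingCircle((q[:,:2]*1000).astype(np.float32)))
im=grab('top');waffles(im)"
```

```text
t16.55 p [0.3937 0.2998 0.1069] jaw0.002 z [ 0.018 -0.033 -0.999] q [ 0.52  0.46  1.79 -0.05  0.89  0.55] gap78.3mm F [-0.1 -0.1 -0.2]
cm to go [ 0.03  0.49 -7.99] turn -0.002
1871 ((501.10906982421875, -186.30429077148438), 106.05516815185547)
[ 205  100   73   29 1141] [800.  90.] [194.  78.] 88.8 0.042
[168 135  32  32 733] [704. 243.] [81. 83.] 23.9 0.037
[400 144  19  21  88] [ 673. -346.] [59. 30.] 36.0 0.062
[227 161  13  13  96] [654. 115.] [38. 25.] 25.5 0.049
[135 180  30  22 465] [601. 334.] [71. 46.] 76.3 0.024
[148 216  30  20 436] [504. 299.] [46. 69.] 11.2 0.024
[156 260  19  18 316] [394. 293.] [43. 48.] 1.1 0.025
```

Emit:
{"method": "step_arm", "body": {"plan": [[0,0.5,-3,0],[0,0.5,-6,0],[0,0.5,-8,0],[0,0.5,-8,0]]}}

```text
time: 17.1
tcp_pos: [0.3941, 0.3047, 0.0274]
ee_rot: [0.018, 0.708, 0.706, -0.005]
force: [-0.0, 0.0, 0.3]
finger_gap: 0.851
```

Emit:
{"method": "step_arm", "body": {"plan": [[0,0,0,0],[0,0,0,0],[0,0,0,0],[0,0,0,0],[0,0,0,0]], "hand": -1, "force": 12}}

```text
time: 17.73
tcp_pos: [0.3943, 0.3048, 0.0278]
ee_rot: [0.018, 0.708, 0.706, -0.005]
force: [-0.1, -0.4, 6.6]
finger_gap: 0.496
```

Emit:
{"method": "step_arm", "body": {"plan": [[0,0,4,0],[0,0,8,0],[0,0,13,0],[0,-5,17,0],[0,-11,19,0]]}}

```text
time: 18.35
tcp_pos: [0.3948, 0.1965, 0.219]
ee_rot: [0.019, 0.707, 0.707, -0.003]
force: [0.5, -0.5, 0.0]
finger_gap: 0.501
```

```bash
python3 -c "
from w import *
st(.537,-.186,.18,0.0)"
```

```text
t18.35 p [0.3948 0.1965 0.219 ] jaw0.000 z [ 0.022 -0.032 -0.999] q [ 0.31  0.22  1.79 -0.04  1.12  0.33] gap46.0mm F [ 0.5 -0.5  0. ]
cm to go [ 14.22 -38.25  -3.9 ] turn -0.0
```

Emit:
{"method": "step_arm", "body": {"plan": [[3,-5.5,0,0],[6,-11,0,0],[9,-16.5,0,0],[11,-22,0,0],[13,-27.5,0,0]]}}

```text
time: 18.98
tcp_pos: [0.5251, -0.0805, 0.2187]
ee_rot: [0.019, 0.707, 0.707, -0.003]
force: [1.3, 1.1, -0.7]
finger_gap: 0.5
```

Emit:
{"method": "step_arm", "body": {"plan": [[1.2,-6,0,0],[1.2,-10.8,0,0],[1.2,-10.8,-5,0],[1.2,-10.8,-10,0],[1.2,-10.8,-11,0]]}}

```text
time: 19.6
tcp_pos: [0.5349, -0.1876, 0.1055]
ee_rot: [0.016, 0.707, 0.707, -0.005]
force: [0.4, -0.4, 0.2]
finger_gap: 0.501
```

```bash
python3 -c "
from w import *
st(.537,-.186,.065,0.0)"
```

```text
t19.60 p [ 0.5349 -0.1876  0.1055] jaw-0.001 z [ 0.016 -0.029 -0.999] q [-0.46  0.55  1.61 -0.02  0.95 -0.45] gap46.1mm F [ 0.4 -0.4  0.2]
cm to go [ 0.21  0.16 -4.05] turn 0.001
```

Emit:
{"method": "step_arm", "body": {"plan": [[0.2,0.1,-2,0],[0.2,0.1,-3.4,0],[0.2,0.1,-4,0],[0.2,0.1,-4,0]]}}

```text
time: 20.1
tcp_pos: [0.5372, -0.1867, 0.066]
ee_rot: [0.016, 0.707, 0.707, -0.005]
force: [0.3, -0.5, 0.1]
finger_gap: 0.501
```

Emit:
{"method": "step_arm", "body": {"plan": [[0,0,0,0],[0,0,0,0],[0,0,3,0],[0,0,8,0],[0,5,13,0]], "hand": 0.15}}

```text
time: 20.72
tcp_pos: [0.5376, -0.1442, 0.1922]
ee_rot: [0.017, 0.709, 0.705, -0.004]
force: [0.6, 0.7, 0.3]
finger_gap: 0.577
```

Emit:
{"method": "step_arm", "body": {"plan": [[0,6,0,0],[-0.5,12,0,0.04],[-1,18,0,0.08],[-2,24,0,0.12],[-3,30,0,0.16]], "hand": 0.7}}

```text
time: 21.35
tcp_pos: [0.5072, 0.1576, 0.1928]
ee_rot: [0.018, 0.65, 0.76, -0.002]
force: [1.9, -0.2, -0.5]
finger_gap: 0.852
```

```bash
python3 -c "
from w import *
im=grab('top');waffles(im);save(im,'t3.png',(100,120,420,340),2.5)
st(.504,.299,.11,0.195)"
```

```text
[ 205  100   73   29 1138] [800.  90.] [193.  78.] 88.7 0.045
[168 135  32  32 733] [704. 245.] [84. 80.] 44.0 0.036
[400 144  19  20  88] [ 673. -346.] [59. 29.] 36.1 0.062
[227 161  13  13  96] [654. 115.] [38. 25.] 22.8 0.046
[137 180  24  10 125] [620. 338.] [24. 63.] 7.5 0.024
[336 200  28  18 490] [ 537. -188.] [74. 44.] 88.6 0.059
t21.40 p [0.5054 0.1642 0.1928] jaw0.163 z [ 0.023 -0.023 -0.999] q [ 0.18  0.4   1.6  -0.03  1.12  0.04] gap78.0mm F [-3.4  4.9 -0.1]
cm to go [-0.14 13.48 -8.28] turn 0.032
```

View pics/t3.png

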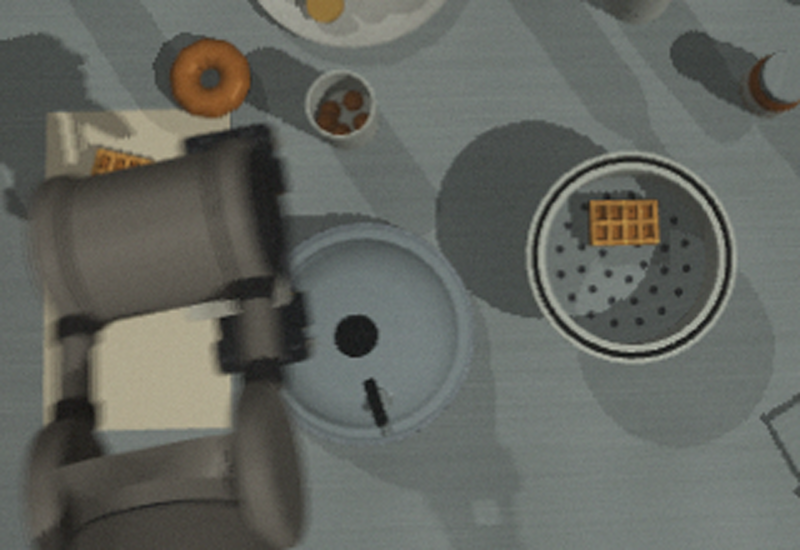

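Waffle 3 is in the canister at crop (623,222). Move above waffle 2, then check it with the scene camera since the arm hides it from the top.

Emit:
{"method": "step_arm", "body": {"plan": [[0,5,0,0],[0,10,0,0.03],[-0.1,13.4,-2,0.03],[-0.1,13.4,-5,0.03],[-0.1,13.4,-6,0.03]]}}

```text
time: 22.02
tcp_pos: [0.5034, 0.2979, 0.1313]
ee_rot: [0.015, 0.636, 0.772, -0.002]
force: [-0.9, -0.0, 0.8]
finger_gap: 0.849
```

```bash
cat > ws.py <<'E'
from h import *
def ws(im):  # waffles seen by scene cam
    C,d,P=cloud(im); hsv=cv2.cvtColor(im['color'],cv2.COLOR_RGB2HSV)
    m=((P[...,2]>0.012)&(P[...,2]<.04)&(hsv[...,1]>110)&(P[...,1]>.15)&(P[...,0]<.75)).astype(np.uint8)
    n,l,s,c=cv2.connectedComponentsWithStats(m)
    for i in range(1,n):
        if s[i,4]>40:
            r=cv2.minAreaRect((P[l==i][:,:2]*1000).astype(np.float32)); print('S',c[i].round(),np.round(r[0],0),np.round(r[1],0),round(r[2],1))
E
python3 -c "
from ws import *
im=grab('scene');ws(im);print('old');ws(load('scene'))
from w import waffles; waffles(grab('top'))
st(.504,.299,.027,0.195)"
```

```text
S [423.  40.] [-691. 1440.] [599.  98.] 0.6
S [510.  81.] [  10. 1360.] [557.  38.] 6.2
S [437. 185.] [525. 504.] [289.  84.] 15.8
S [505. 183.] [652. 706.] [ 13. 155.] 1.3
S [371. 198.] [509. 297.] [52. 74.] 9.1
S [399. 211.] [604. 333.] [68. 55.] 79.8
S [395. 237.] [711. 239.] [79. 78.] 0.8
old
S [423.  40.] [-691. 1440.] [599.  98.] 0.6
S [510.  81.] [  10. 1360.] [557.  38.] 6.2
S [437. 185.] [525. 504.] [289.  84.] 15.8
S [505. 183.] [652. 706.] [ 13. 155.] 1.3
S [371. 198.] [509. 297.] [52. 74.] 9.1
S [399. 211.] [604. 333.] [68. 55.] 79.8
S [395. 237.] [711. 239.] [79. 78.] 0.8
[ 205  100   74   29 1142] [801.  89.] [196.  79.] 89.0 0.044
[168 135  32  32 728] [704. 243.] [81. 83.] 24.0 0.037
[400 144  19  20  88] [ 673. -345.] [59. 31.] 33.3 0.062
[227 161  13  13  96] [654. 115.] [37. 25.] 22.7 0.048
[148 181  18  21 211] [598. 321.] [45. 45.] 75.2 0.024
[336 200  28  18 489] [ 537. -188.] [75. 44.] 88.7 0.059
[154 216  24  21 375] [506. 292.] [46. 55.] 11.5 0.025
t22.12 p [0.5041 0.2975 0.1322] jaw0.192 z [ 0.022 -0.023 -0.999] q [ 0.42  0.56  1.52 -0.03  1.06  0.24] gap78.0mm F [-0.5 -0.6 -0.7]
cm to go [-1.000e-02  1.500e-01 -1.052e+01] turn 0.003
```

Emit:
{"method": "step_arm", "body": {"plan": [[0,0.1,-4,0],[0,0.1,-8,0],[0,0.1,-10.5,0],[0,0.1,-10.5,0]]}}

```text
time: 22.62
tcp_pos: [0.504, 0.2977, 0.0267]
ee_rot: [0.015, 0.636, 0.771, -0.003]
force: [-0.6, -0.6, 0.3]
finger_gap: 0.848
```

Emit:
{"method": "step_arm", "body": {"plan": [[0,0,0,0],[0,0,0,0],[0,0,0,0],[0,0,0,0],[0,0,0,0]], "hand": -1}}

```text
time: 23.25
tcp_pos: [0.5042, 0.2979, 0.0274]
ee_rot: [0.016, 0.636, 0.771, -0.002]
force: [-1.1, -0.9, 5.8]
finger_gap: 0.502
```

Emit:
{"method": "step_arm", "body": {"plan": [[0,0,4,0],[0,0,9,0],[0,0,14,0],[0,-5,18,0],[0,-11,18,0]]}}

```text
time: 23.88
tcp_pos: [0.5056, 0.1879, 0.2106]
ee_rot: [0.018, 0.635, 0.772, 0.0]
force: [1.3, -1.3, -0.4]
finger_gap: 0.497
```

Emit:
{"method": "step_arm", "body": {"plan": [[0,-6,0,-0.04],[-1,-12,0,-0.08],[-2,-18,0,-0.12],[-3,-24,0,-0.16],[-4,-30,0,-0.19]]}}

```text
time: 24.5
tcp_pos: [0.465, -0.1138, 0.2106]
ee_rot: [0.018, 0.706, 0.708, -0.001]
force: [0.6, 0.5, 0.3]
finger_gap: 0.504
```

```bash
python3 -c "
from w import *
st(.465,-.187,.12,0)"
```

```text
t24.50 p [ 0.465  -0.1138  0.2106] jaw0.003 z [ 0.023 -0.027 -0.999] q [-0.39  0.28  1.73 -0.02  1.1  -0.39] gap46.4mm F [0.6 0.5 0.3]
cm to go [ 0.   -7.32 -9.06] turn -0.003
```

Emit:
{"method": "step_arm", "body": {"plan": [[-0.1,-5,0,0],[-0.2,-7.3,-3,0],[-0.2,-7.3,-9,0],[-0.2,-7.3,-9,0]]}}

```text
time: 25.0
tcp_pos: [0.4601, -0.1855, 0.1172]
ee_rot: [0.013, 0.706, 0.708, -0.002]
force: [-0.2, 0.8, 0.5]
finger_gap: 0.501
```

```bash
python3 -c "
from w import *
st(.463,-.187,.066,0)"
```

```text
t25.00 p [ 0.4601 -0.1855  0.1172] jaw0.002 z [ 0.015 -0.022 -1.   ] q [-0.53  0.43  1.8  -0.01  0.89 -0.52] gap46.0mm F [-0.2  0.8  0.5]
cm to go [ 0.29 -0.15 -5.12] turn -0.002
```

Emit:
{"method": "step_arm", "body": {"plan": [[0.3,-0.1,-2,0],[0.3,-0.1,-4,0],[0.3,-0.1,-5.1,0],[0.3,-0.1,-5.1,0]]}}

```text
time: 25.5
tcp_pos: [0.4635, -0.1864, 0.0669]
ee_rot: [0.013, 0.706, 0.708, -0.002]
force: [-0.1, -0.3, -0.7]
finger_gap: 0.499
```

Emit:
{"method": "step_arm", "body": {"plan": [[0,0,0,0],[0,0,0,0],[0,0,3,0],[0,0,8,0],[0,5,13,0]], "hand": 0.1}}

```text
time: 26.12
tcp_pos: [0.4641, -0.1437, 0.1933]
ee_rot: [0.014, 0.708, 0.707, -0.002]
force: [0.7, 0.4, -0.4]
finger_gap: 0.549
```

Emit:
{"method": "step_arm", "body": {"plan": [[2,6,0,0],[4,12,0,-0.05],[6,18,0,-0.1],[8,24,0,-0.15],[10,29,0,-0.2]], "hand": 0.7}}

```text
time: 26.75
tcp_pos: [0.5645, 0.1486, 0.1941]
ee_rot: [0.014, 0.775, 0.632, -0.003]
force: [-0.1, -1.9, 0.4]
finger_gap: 0.852
```

```bash
python3 -c "
from ws import *
ws(grab('scene'))
from w import waffles; waffles(grab('top'))
st(.601,.334,.027,-.25)"
```

```text
S [424.  40.] [-687. 1421.] [587.  77.] 3.2
S [510.  81.] [  13. 1361.] [558.  38.] 6.2
S [426. 179.] [461. 502.] [413.  85.] 10.8
S [504. 183.] [653. 704.] [155.  12.] 89.9
S [385. 206.] [566. 307.] [74. 52.] 75.6
S [395. 237.] [710. 240.] [79. 80.] 76.9
[ 205  100   73   29 1135] [801.  90.] [194.  78.] 88.9 0.044
[400 144  19  20  89] [ 673. -345.] [58. 30.] 35.6 0.061
[227 161  13  13  95] [654. 115.] [38. 25.] 25.5 0.047
[335 200  29  18 494] [ 537. -187.] [75. 44.] 89.0 0.06
[144 202  27  15 236] [556. 313.] [72. 34.] 75.9 0.026
[336 228  29  19 489] [ 464. -183.] [45. 70.] 0.8 0.064
t26.85 p [0.5651 0.1513 0.1936] jaw-0.197 z [ 0.014 -0.024 -1.   ] q [ 0.14  0.49  1.44 -0.03  1.19  0.35] gap77.9mm F [ 0.2 -1.1  0.7]
cm to go [  3.59  18.27 -16.66] turn -0.053
```

Waffle 1 was knocked from (0.601,0.334) to about (0.562,0.311), same angle. Follow it.

Emit:
{"method": "step_arm", "body": {"plan": [[0,5,0,-0.02],[-0.1,10,0,-0.05],[-0.3,16,-2,-0.05],[-0.3,16,-6,-0.05],[-0.3,16,-8,-0.05]]}}

```text
time: 27.48
tcp_pos: [0.5608, 0.3112, 0.1115]
ee_rot: [0.014, 0.788, 0.615, -0.004]
force: [0.3, -0.4, -0.1]
finger_gap: 0.851
```

```bash
python3 -c "
from ws import *
ws(grab('scene'))
from w import waffles; waffles(grab('top'))
st(.562,.310,.027,-.247)"
```

```text
S [423.  40.] [-688. 1410.] [594.  86.] 5.9
S [510.  81.] [  10. 1359.] [556.  37.] 5.8
S [444. 190.] [574. 506.] [205.  82.] 22.4
S [504. 183.] [652. 705.] [ 14. 148.] 0.8
S [384. 206.] [568. 308.] [74. 53.] 79.5
S [396. 237.] [711. 240.] [80. 81.] 76.4
[ 205  100   73   29 1140] [800.  90.] [193.  78.] 88.9 0.043
[168 135  32  32 731] [704. 243.] [81. 84.] 22.6 0.036
[400 144  19  20  82] [ 674. -346.] [59. 31.] 34.8 0.064
[227 161  13  13  97] [654. 115.] [37. 25.] 25.4 0.047
[149 195  25  22 375] [559. 304.] [55. 46.] 74.9 0.025
[335 200  29  18 493] [ 537. -187.] [76. 44.] 88.8 0.06
[336 228  29  19 486] [ 464. -184.] [45. 70.] 0.9 0.06
t27.57 p [0.5606 0.3103 0.1111] jaw-0.247 z [ 0.008 -0.027 -1.   ] q [ 0.4   0.68  1.35 -0.03  1.12  0.66] gap78.2mm F [-0.7 -1.4  0.1]
cm to go [ 0.14 -0.03 -8.41] turn -0.0
```

Emit:
{"method": "step_arm", "body": {"plan": [[0,0.1,-4,0],[0,0.1,-7,0],[0,0.1,-8.4,0],[0,0.1,-8.4,0]]}}

```text
time: 28.08
tcp_pos: [0.5609, 0.311, 0.0275]
ee_rot: [0.013, 0.789, 0.614, -0.005]
force: [1.2, -1.4, 0.9]
finger_gap: 0.852
```

Emit:
{"method": "step_arm", "body": {"plan": [[0,0,0,0],[0,0,0,0],[0,0,0,0],[0,0,0,0],[0,0,0,0]], "hand": -1}}

```text
time: 28.7
tcp_pos: [0.5611, 0.3111, 0.028]
ee_rot: [0.013, 0.789, 0.614, -0.005]
force: [-0.2, -0.2, 3.4]
finger_gap: 0.501
```

Emit:
{"method": "step_arm", "body": {"plan": [[0,0,4,0],[0,0,9,0],[0,0,14,-0.15],[0,-5,18,-0.3],[0,-11,18,-0.45]]}}

```text
time: 29.32
tcp_pos: [0.5625, 0.2013, 0.2115]
ee_rot: [0.013, 0.907, 0.422, -0.004]
force: [0.5, -0.4, -0.5]
finger_gap: 0.504
```

Emit:
{"method": "step_arm", "body": {"plan": [[-1,-6,0,-0.18],[-2,-12,0,-0.36],[-3,-18,0,-0.54],[-4,-24,0,-0.72],[-5,-30,0,-0.87]]}}

```text
time: 29.95
tcp_pos: [0.5118, -0.1005, 0.2115]
ee_rot: [0.01, 1.0, -0.002, -0.009]
force: [1.7, 0.3, 0.1]
finger_gap: 0.5
```

```bash
python3 -c "
from w import *
st(.495,-.186,.085,-1.571)"
```

```text
t29.95 p [ 0.5118 -0.1005  0.2115] jaw-1.575 z [-0.018 -0.019 -1.   ] q [-0.33  0.38  1.58 -0.03  1.2   1.26] gap46.0mm F [1.7 0.3 0.1]
cm to go [ -1.68  -8.55 -12.65] turn 0.004
```

Emit:
{"method": "step_arm", "body": {"plan": [[-1,-5,0,0],[-1.7,-8.5,-2,0],[-1.7,-8.5,-7,0],[-1.7,-8.5,-9,0],[-1.7,-8.5,-9,0]]}}

```text
time: 30.58
tcp_pos: [0.4938, -0.1851, 0.12]
ee_rot: [0.009, 1.0, -0.002, -0.011]
force: [-0.1, -0.4, -0.3]
finger_gap: 0.499
```

Emit:
{"method": "step_arm", "body": {"plan": [[0,0,-2,0],[0,0,-3.5,0],[0,0,-3.5,0]]}}

```text
time: 30.95
tcp_pos: [0.4935, -0.1849, 0.0846]
ee_rot: [0.009, 1.0, -0.002, -0.011]
force: [-0.0, -0.0, 0.1]
finger_gap: 0.501
```

```bash
python3 -c "
from w import *
st(.495,-.186,.085,-1.571)"
```

```text
t30.95 p [ 0.4935 -0.1849  0.0846] jaw-1.575 z [-0.023 -0.017 -1.   ] q [-0.49  0.54  1.71 -0.03  0.9   1.11] gap46.1mm F [-0.  -0.   0.1]
cm to go [ 0.15 -0.11  0.04] turn 0.004
```

Emit:
{"method": "step_arm", "body": {"plan": [[0,0,0,0],[0,0,0,0],[0,0,3,0],[0,0,8,0],[2,4,12,0]], "hand": 0.2}}

```text
time: 31.58
tcp_pos: [0.5136, -0.1465, 0.2071]
ee_rot: [0.009, 1.0, -0.004, -0.01]
force: [0.5, -0.1, -0.5]
finger_gap: 0.596
```

Emit:
{"method": "step_arm", "body": {"plan": [[3,5,0,0],[6,10,0,0],[9,15,0,0],[12,20,0,0],[14.5,24.3,0,0]], "hand": 1}}

```text
time: 32.2
tcp_pos: [0.6594, 0.0986, 0.2078]
ee_rot: [0.009, 1.0, -0.004, -0.01]
force: [1.5, -0.9, -0.0]
finger_gap: 0.999
```

```bash
python3 -c "
from w import *
st(.658,.098,.060,-1.571)
im=grab('top'); waffles(im); save(im,'t4.png',(190,130,410,290),3.6)"
```

```text
t32.20 p [0.6594 0.0986 0.2078] jaw-1.578 z [-0.02  -0.018 -1.   ] q [ 0.04  0.65  1.12 -0.02  1.39  1.62] gap91.9mm F [ 1.5 -0.9 -0. ]
cm to go [ -0.14  -0.06 -14.78] turn 0.007
[252 100  26  16 315] [817.  26.] [40. 70.] 3.8 0.041
[175 140  20  27 101] [690. 254.] [74. 40.] 38.2 0.035
[400 144  19  20  85] [ 674. -346.] [59. 30.] 34.5 0.059
[ 335  200   30   47 1183] [ 500. -186.] [ 75. 117.] 88.7 0.079
```

View pics/t4.png

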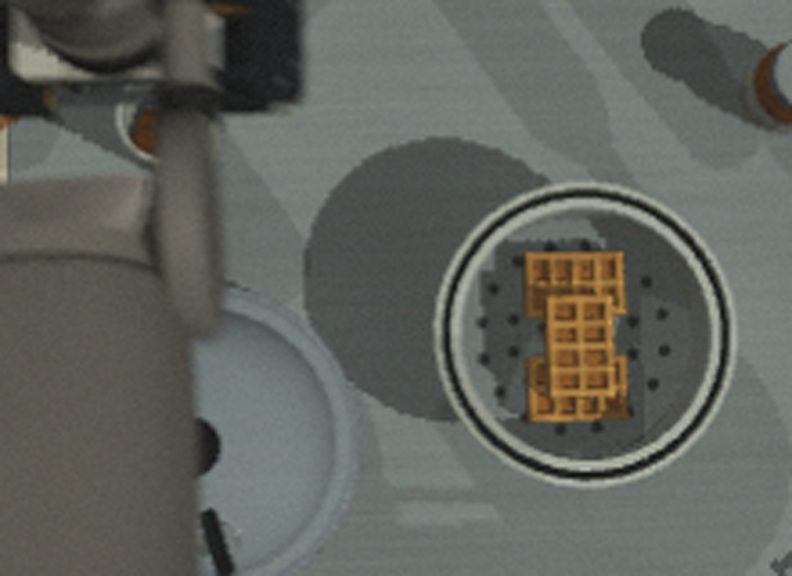

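All three waffles lie flat in the canister, with the third across the other two. Now the cup: grip it high at 8 N so it can pivot, then roll it over the flange from the +x side.

Emit:
{"method": "step_arm", "body": {"plan": [[-0.1,0,-5,0],[-0.1,0,-9,0],[-0.1,0,-13,0],[-0.1,0,-14.8,0],[-0.1,0,-14.8,0]]}}

```text
time: 32.88
tcp_pos: [0.6596, 0.1039, 0.0586]
ee_rot: [0.008, 1.0, -0.002, -0.01]
force: [0.2, 0.4, 0.4]
finger_gap: 0.997
```

Emit:
{"method": "step_arm", "body": {"plan": [[0,0,0,0],[0,0,0,0],[0,0,0,0],[0,0,0,0]], "hand": -1, "force": 8}}

```text
time: 33.38
tcp_pos: [0.6604, 0.1036, 0.0601]
ee_rot: [0.008, 1.0, -0.002, -0.009]
force: [0.6, -2.1, 6.7]
finger_gap: 0.744
```

Emit:
{"method": "step_arm", "body": {"plan": [[0,0,2,0],[0,0,5,0],[0,0,9,0],[0,0,13,0]]}}

```text
time: 33.88
tcp_pos: [0.66, 0.1039, 0.1908]
ee_rot: [0.008, 1.0, -0.002, -0.009]
force: [1.1, 0.1, -1.1]
finger_gap: 0.745
```

```bash
python3 -c "
from w import *
st(.66,-.186,.2)"
```

```text
t33.88 p [0.66   0.1039 0.1908] jaw-1.575 z [-0.019 -0.015 -1.   ] q [ 0.05  0.66  1.14 -0.01  1.35  1.63] gap68.6mm F [ 1.1  0.1 -1.1]
cm to go [  0.   -28.99   0.92] turn None
```

Emit:
{"method": "step_arm", "body": {"plan": [[0,-6,0,0],[0,-12,0,0],[0,-18,0,0],[0,-24,0,0],[0,-29,0,0]]}}

```text
time: 34.5
tcp_pos: [0.6595, -0.1882, 0.1904]
ee_rot: [0.007, 1.0, -0.002, -0.01]
force: [0.5, -0.9, -2.0]
finger_gap: 0.745
```

Emit:
{"method": "step_arm", "body": {"plan": [[0,0,-3,0],[0,0,-6,0],[0,0,-7.7,0],[0,0,-7.7,0]]}}

```text
time: 35.0
tcp_pos: [0.6588, -0.1876, 0.112]
ee_rot: [0.007, 1.0, -0.002, -0.011]
force: [0.1, -0.2, -1.2]
finger_gap: 0.747
```

```bash
python3 -c "
from w import *
st(.646,-.186,.113,-1.571)"
```

```text
t35.00 p [ 0.6588 -0.1876  0.112 ] jaw-1.575 z [-0.022 -0.013 -1.   ] q [-0.38  0.76  1.18 -0.02  1.21  1.2 ] gap68.7mm F [ 0.1 -0.2 -1.2]
cm to go [-1.28  0.16  0.1 ] turn 0.004
```

Emit:
{"method": "step_arm", "body": {"plan": [[-1.2,0.1,0.1,0],[-1.9,0.1,0.1,0],[-2.5,0.1,0.6,0],[-3,0.1,1.1,0],[-3.7,0.1,1.4,0]]}}

```text
time: 35.62
tcp_pos: [0.6223, -0.1868, 0.1271]
ee_rot: [0.007, 1.0, -0.002, -0.01]
force: [4.0, 0.8, 0.2]
finger_gap: 0.741
```

```bash
python3 -c "
from w import *
st(.646,-.186,.113,-1.571)
im=grab('scene'); save(im,'s5.png',(150,130,330,270),4.3)"
```

```text
t35.62 p [ 0.6223 -0.1868  0.1271] jaw-1.575 z [-0.02  -0.014 -1.   ] q [-0.4   0.68  1.29 -0.02  1.18  1.18] gap68.1mm F [4.  0.8 0.2]
cm to go [ 2.37  0.08 -1.41] turn 0.004
```

View pics/s5.png

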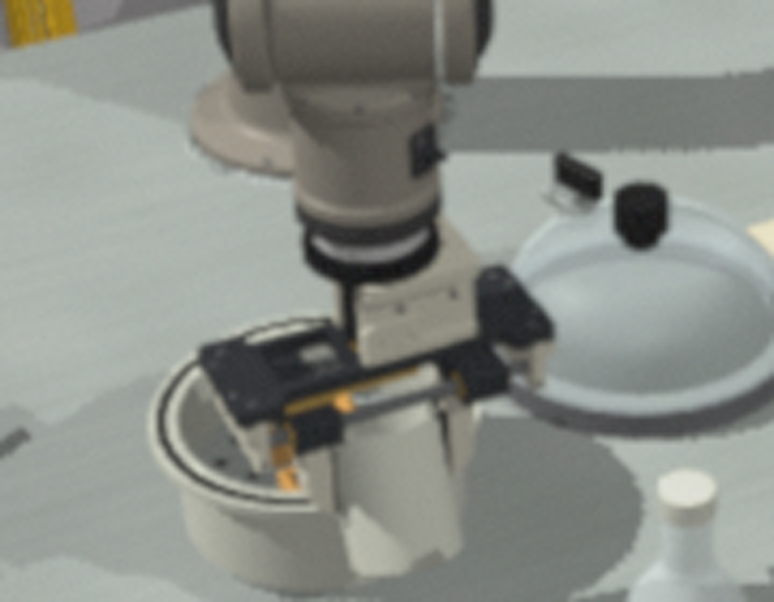

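The cup is pivoting on the flange (about 30°), with 4 N of force. Continue the arc.

Emit:
{"method": "step_arm", "body": {"plan": [[-0.6,0,0.2,0],[-1.4,0,0.3,0],[-2.1,0,0.3,0],[-2.8,0,0.2,0],[-3.5,0,-0.1,0]]}}

```text
time: 36.3
tcp_pos: [0.5859, -0.1868, 0.1265]
ee_rot: [0.007, 1.0, -0.002, -0.01]
force: [0.5, 0.9, 2.3]
finger_gap: 0.741
```

```bash
python3 -c "
from w import *
st(.571,-.186,.111,-1.571)
im=grab('scene'); save(im,'s6.png',(150,130,330,270),4.3)"
```

```text
t36.30 p [ 0.5859 -0.1868  0.1265] jaw-1.575 z [-0.021 -0.014 -1.   ] q [-0.42  0.62  1.41 -0.02  1.12  1.16] gap68.2mm F [0.5 0.9 2.3]
cm to go [-1.49  0.08 -1.55] turn 0.004
```

View pics/s6.png

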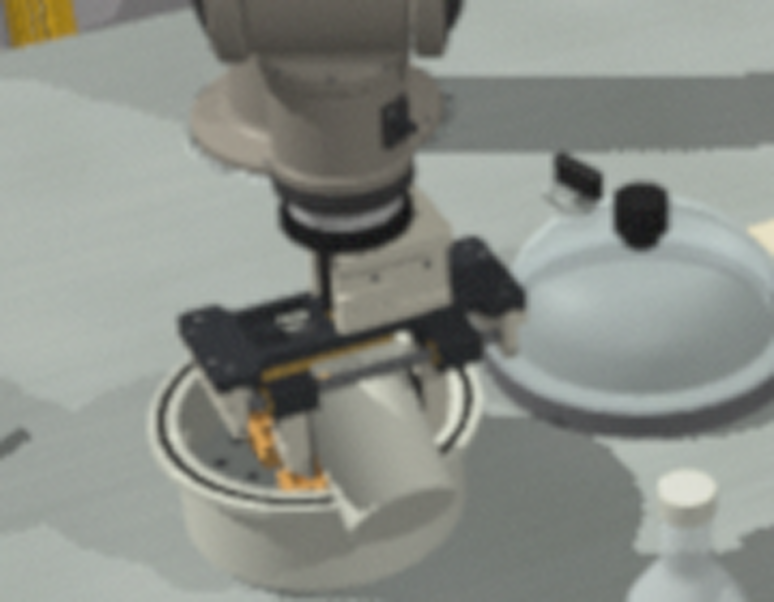

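Emit:
{"method": "step_arm", "body": {"plan": [[-0.4,0,-0.3,0],[-0.8,0,-0.7,0],[-1.2,0,-1.1,0],[-1.5,0,-1.5,0],[-1.5,0,-1.5,0]]}}

```text
time: 36.98
tcp_pos: [0.5692, -0.1867, 0.1103]
ee_rot: [0.007, 1.0, -0.002, -0.012]
force: [-1.8, 0.3, 2.8]
finger_gap: 0.74
```

```bash
cat > cup.py <<'E'
from h import *
def tilt():
    im=grab('scene');C,d,P=cloud(im);s=ctrl.state()['tcp_pos']
    m=(abs(P[...,1]-s[1])<.012)&(P[...,0]>s[0]-.03)&(P[...,0]<s[0]+.12)&(P[...,2]>.088)&(P[...,2]<s[2]+.06)
    p=P[m]; o=np.argsort(p[:,0]); p=p[o][:: max(1,len(p)//28)]
    print(' '.join('(%.0f,%.0f)'%(a[0]*1000,a[2]*1000) for a in p))
    return im
E
python3 -c "
from cup import *
st()
im=tilt()"
```

```text
t36.98 p [ 0.5692 -0.1867  0.1103] jaw-1.575 z [-0.024 -0.013 -1.   ] q [-0.43  0.62  1.47 -0.03  1.07  1.15] gap68.1mm F [-1.8  0.3  2.8]
(557,148) (566,150) (572,153) (590,153) (596,150) (598,149) (601,151) (603,164) (606,169) (611,152) (615,150) (621,147) (627,150) (632,147) (635,98) (637,114) (638,97) (638,113) (639,145) (639,98) (640,92) (640,123) (640,148) (641,109) (641,102) (642,126) (642,114) (643,140) (644,132)
```

The cup now lies about horizontal across the flange. Move it inward for leverage, then press down to bring the mouth below horizontal.

Emit:
{"method": "step_arm", "body": {"plan": [[-0.6,0,0.3,0],[-1.3,0,0.3,0],[-1.6,0,-0.2,0],[-1.8,0,-0.9,0],[-1.8,0,-1.5,0]], "force": 10}}

```text
time: 37.65
tcp_pos: [0.5513, -0.187, 0.0983]
ee_rot: [0.007, 1.0, -0.002, -0.011]
force: [-18.7, 5.5, 51.2]
finger_gap: 0.742
```

```bash
python3 -c "
from cup import *
st()
im=tilt()
save(im,'s7.png',(150,130,330,270),4.3)"
```

```text
t37.65 p [ 0.5513 -0.187   0.0983] jaw-1.575 z [-0.022 -0.014 -1.   ] q [-0.45  0.61  1.54 -0.03  1.01  1.14] gap68.3mm F [-18.7   5.5  51.2]
(542,140) (551,143) (557,145) (580,156) (583,154) (585,155) (588,150) (594,149) (599,154) (606,156) (610,154) (612,152) (613,141) (614,148) (614,148) (616,157) (617,147) (617,119) (618,137) (619,123) (619,116) (620,101) (621,118) (621,105) (622,98) (623,103) (624,99) (624,90) (626,93)
```

View pics/s7.png

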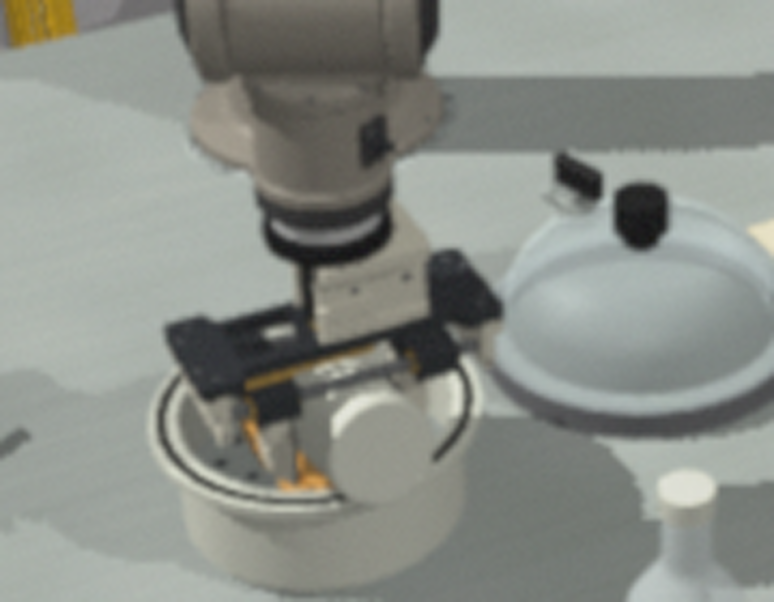

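Tilt is about 103°, but 51 N is too hard a press, so back off at once. Then shake gently along the cup's axis.

Emit:
{"method": "step_arm", "body": {"plan": [[0,0,0.8,0],[0.3,0,1.2,0],[1.8,0,1.2,0],[0.5,0,1.2,0],[1.8,0,1.2,0]]}}

```text
time: 38.33
tcp_pos: [0.5687, -0.1869, 0.1097]
ee_rot: [0.007, 1.0, -0.002, -0.012]
force: [0.2, 0.1, -0.7]
finger_gap: 0.738
```

```bash
python3 -c "
from cup import *
st()
im=tilt()
im=grab('top')
save(im,'t5.png',(310,170,410,270),6)"
```

```text
t38.33 p [ 0.5687 -0.1869  0.1097] jaw-1.575 z [-0.024 -0.014 -1.   ] q [-0.43  0.62  1.47 -0.03  1.06  1.15] gap67.9mm F [ 0.2  0.1 -0.7]
(557,148) (566,152) (574,154) (595,156) (600,167) (602,162) (604,168) (607,160) (615,163) (621,163) (625,166) (628,137) (630,160) (631,165) (632,155) (633,147) (633,142) (634,162) (635,150) (635,142) (635,129) (636,163) (637,125) (638,119) (638,117) (639,119) (640,104) (641,110) (641,103) (643,108)
```

View pics/t5.png

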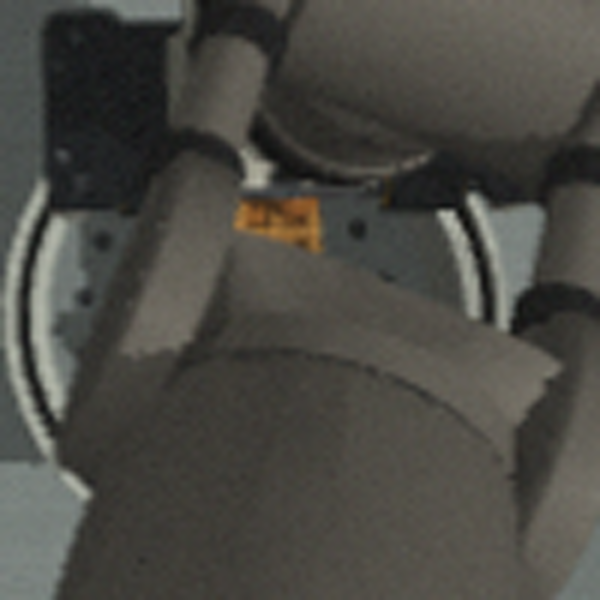

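Emit:
{"method": "step_arm", "body": {"plan": [[0,0,1.5,0],[-2,0,2,0],[-3.5,0,2,0],[-1,0,2,0],[-3.5,0,2,0]]}}

```text
time: 39.05
tcp_pos: [0.5375, -0.1875, 0.1309]
ee_rot: [0.008, 1.0, -0.002, -0.009]
force: [1.2, -0.1, -1.1]
finger_gap: 0.736
```

Emit:
{"method": "step_arm", "body": {"plan": [[2.5,0,0,0],[0,0,0,0],[2.5,0,0,0],[0,0,0,0],[0,0,0,0]]}}

```text
time: 39.67
tcp_pos: [0.5366, -0.1875, 0.1316]
ee_rot: [0.008, 1.0, -0.002, -0.009]
force: [0.9, -0.9, -0.8]
finger_gap: 0.738
```

```bash
cat >> cup.py <<'E'
def nuts(name='top'):
    im=grab(name);C,d,P=cloud(im);h=cv2.cvtColor(im['color'],cv2.COLOR_RGB2HSV)
    inn=(np.hypot(P[...,0]-.501,P[...,1]+.186)<.088)&(P[...,2]>.03)&(P[...,2]<.12)
    m=(inn&(h[...,1]>110)).astype(np.uint8)
    br=(inn&(h[...,1]>110)&(h[...,0]<13)).astype(np.uint8)
    print('orange px',m.sum(),'brown px',br.sum(),'hue med',np.median(h[...,0][m>0]))
    n,l,s,c=cv2.connectedComponentsWithStats(br)
    for i in range(1,n):
        if s[i,4]>8: print('nut?',c[i].round(),s[i,4],np.median(P[l==i],0).round(3))
    return im
E
python3 -c "
from cup import *
st()
im=tilt()
nuts('scene');nuts('top')
h=cv2.cvtColor(cv2.imread('pics/top0.png'),cv2.COLOR_BGR2HSV)
for u,v in [(323,232),(340,226),(336,238),(210,265),(229,316)]: print(h[v-2:v+3,u-2:u+3].reshape(-1,3).mean(0))"
```

```text
t39.67 p [ 0.5366 -0.1875  0.1316] jaw-1.574 z [-0.018 -0.016 -1.   ] q [-0.46  0.54  1.55 -0.03  1.06  1.13] gap67.9mm F [ 0.9 -0.9 -0.8]
(517,167) (534,174) (542,177) (564,179) (568,181) (570,180) (571,184) (580,184) (587,183) (594,187) (596,185) (597,188) (599,183) (599,174) (600,175) (601,169) (601,168) (602,148) (602,164) (603,151) (604,152) (605,141) (605,159) (606,148) (607,137) (607,132) (608,125) (609,129) (610,138) (614,142)
orange px 362 brown px 0 hue med 17.0
orange px 132 brown px 0 hue med 16.0
[ 13.36 140.92  63.96]
[ 12.88 131.04  62.88]
[21.76 61.56 71.64]
[ 16.16 158.   144.88]
[ 16.64 158.52 137.2 ]
```

```bash
sed -i 's/(h\[...,0\]<13)/(h[...,2]<115)\&(h[...,0]<19)/' cup.py; python3 -c "
from cup import *
nuts('scene');nuts('top')"
```

```text
orange px 353 brown px 15 hue med 17.0
nut? [204. 225.] 12 [ 0.435 -0.222  0.049]
orange px 136 brown px 46 hue med 16.0
nut? [356. 223.] 12 [ 0.498 -0.198  0.07 ]
nut? [356. 229.] 18 [ 0.485 -0.199  0.072]
```

Emit:
{"method": "step_arm", "body": {"plan": [[0,0,3,0],[0,0,6,0],[0,0,10,0],[0,0,14,0],[0,0,14,0]]}}

```text
time: 40.55
tcp_pos: [0.5397, -0.1883, 0.2749]
ee_rot: [0.01, 1.0, -0.002, -0.005]
force: [0.2, -0.9, -2.2]
finger_gap: 0.739
```

```bash
python3 -c "
from cup import *
nuts('scene');nuts('top'); tilt()"
```

```text
orange px 660 brown px 21 hue med 17.0
nut? [204. 226.] 10 [ 0.443 -0.222  0.051]
orange px 180 brown px 121 hue med 16.0
nut? [339. 216.] 19 [ 0.519 -0.158  0.054]
nut? [339. 232.] 45 [ 0.478 -0.157  0.055]
nut? [362. 247.] 51 [ 0.436 -0.214  0.055]
(515,309) (526,313) (533,313) (567,320) (570,323) (572,326) (575,322) (584,324) (593,325) (597,324) (599,325) (600,313) (601,318) (602,306) (602,308) (603,307) (604,304) (604,288) (605,304) (606,291) (606,310) (607,303) (608,286) (608,284) (609,289) (610,279) (611,287) (612,269) (614,268)
```

```bash
python3 -c "
from cup import *
F=[]
for i in range(30):
    ctrl.get_image('top'); F.append(ctrl.state()['force'])
F=np.array(F); print(F.mean(0),F.std(0)/30**.5)
a=load('top'); b=load('scene')
A=cv2.resize(a['color'][170:270,310:410,::-1],(396,396),interpolation=cv2.INTER_CUBIC); B=cv2.resize(b['color'][150:270,165:285,::-1],(396,396),interpolation=cv2.INTER_CUBIC)
cv2.imwrite('pics/m.png',np.hstack([A,B]))"
```

```text
[ 0.00873322 -0.03447308 -1.030478  ] [0.06900366 0.08544707 0.08729851]
```

View pics/m.png

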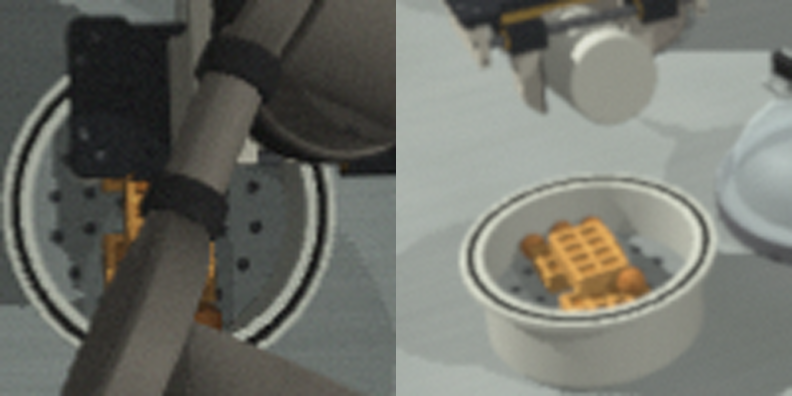

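The cup weighs 1.03 N, which is empty, and nuts are seen in the canister (528,245; 560,225; 590,225; 630,280). Now carry the cup over free bench and right it by loosening the grip.

Emit:
{"method": "step_arm", "body": {"plan": [[3,5,0,0],[6,10,0,0],[9,15,-3,0],[9,18.8,-7,0],[9,18.8,-12,0]]}}

```text
time: 42.82
tcp_pos: [0.6287, 0.0038, 0.1506]
ee_rot: [0.008, 1.0, 0.0, -0.007]
force: [0.2, 0.1, -1.7]
finger_gap: 0.736
```

Emit:
{"method": "step_arm", "body": {"plan": [[0,0,-2,0],[0,0,-2,0],[0,0,-2,0],[0,0,-2,0]], "force": 3}}

```text
time: 43.32
tcp_pos: [0.6295, 0.0034, 0.1323]
ee_rot: [0.008, 1.0, 0.0, -0.006]
force: [0.2, -0.6, -0.5]
finger_gap: 0.739
```

```bash
cat >> cup.py <<'E'
def prof():
    im=grab('scene');C,d,P=cloud(im);s=ctrl.state()['tcp_pos']
    m=(abs(P[...,1]-s[1])<.012)&(P[...,0]>s[0]-.05)&(P[...,0]<s[0]+.12)&(P[...,2]>.006)&(P[...,2]<s[2]+.05)
    p=P[m]; o=np.argsort(p[:,2]); p=p[o][:: max(1,len(p)//28)]
    print(' '.join('(%.0f,%.0f)'%(a[0]*1000,a[2]*1000) for a in p)); return im
E
python3 -c "
from cup import *
st(); prof()"
```

```text
t43.33 p [0.6295 0.0034 0.1323] jaw-1.570 z [-0.012 -0.017 -1.   ] q [-0.11  0.64  1.36 -0.02  1.15  1.47] gap68.0mm F [ 0.2 -0.6 -0.5]
(673,76) (675,83) (676,87) (673,89) (669,92) (675,97) (673,100) (673,104) (669,106) (669,110) (668,113) (670,117) (668,120) (671,122) (605,126) (604,127) (669,129) (604,132) (604,134) (611,136) (667,138) (668,141) (664,144) (664,146) (664,148) (660,150) (662,154) (664,156) (661,159) (662,162)
```

The cup swung upright by itself, about 10° off. Lower it so the bench squares it up.

Emit:
{"method": "step_arm", "body": {"plan": [[0,0,-2.5,0],[0,0,-5,0],[0,0,-6.5,0],[0,0,-7,0],[0,0,-7.3,0]]}}

```text
time: 44.0
tcp_pos: [0.6309, 0.0032, 0.0606]
ee_rot: [0.008, 1.0, 0.0, -0.004]
force: [1.4, -0.1, 3.6]
finger_gap: 0.738
```

```bash
python3 -c "
from cup import *
st(); prof()"
```

```text
t44.00 p [0.6309 0.0032 0.0606] jaw-1.570 z [-0.008 -0.017 -1.   ] q [-0.11  0.72  1.42 -0.02  1.    1.47] gap67.9mm F [ 1.4 -0.1  3.6]
(675,8) (676,13) (671,16) (675,21) (677,25) (670,29) (673,34) (674,43) (601,47) (606,49) (612,52) (604,54) (607,57) (607,58) (607,61) (607,64) (672,69) (668,72) (604,75) (669,76) (602,77) (604,78) (667,79) (670,80) (663,80) (668,82) (662,84) (664,86) (665,88) (666,90) (671,93)
```

Emit:
{"method": "step_arm", "body": {"plan": [[0,0,-0.3,0],[0,0,-0.6,0],[0,0,-0.6,0]]}}

```text
time: 44.42
tcp_pos: [0.631, 0.0032, 0.0544]
ee_rot: [0.009, 1.0, 0.0, -0.004]
force: [2.3, -1.2, 3.3]
finger_gap: 0.738
```

```bash
python3 -c "
from cup import *
st(); prof()"
```

```text
t44.42 p [0.631  0.0032 0.0544] jaw-1.570 z [-0.008 -0.017 -1.   ] q [-0.11  0.73  1.43 -0.02  0.99  1.47] gap67.9mm F [ 2.3 -1.2  3.3]
(676,7) (678,12) (673,15) (674,21) (674,24) (673,29) (679,35) (672,39) (613,43) (675,45) (609,47) (607,49) (606,51) (609,54) (613,55) (611,57) (672,59) (673,63) (602,67) (607,72) (673,73) (605,74) (611,76) (604,77) (671,78) (673,79) (670,80) (671,81) (666,83) (674,84) (672,86) (670,88)
```

Emit:
{"method": "step_arm", "body": {"plan": [[0,0,0.1,0],[0,0,0.1,0],[0,0,0.1,0],[0,0,4,0],[0,0,9,0]], "hand": 1}}

```text
time: 45.1
tcp_pos: [0.6298, 0.0032, 0.1438]
ee_rot: [0.008, 1.0, 0.0, -0.006]
force: [0.9, -0.2, 0.2]
finger_gap: 0.998
```

Emit:
{"method": "step_arm", "body": {"plan": [[-5,2,3,0.08],[-10,3,5,0.16],[-15,5,5,0.24],[-20,7.5,5,0.31],[-20,7.5,5,0.31]]}}

```text
time: 45.72
tcp_pos: [0.4262, 0.0795, 0.1938]
ee_rot: [0.009, 0.988, 0.156, -0.006]
force: [1.7, -0.5, 0.4]
finger_gap: 1.001
```

```bash
cat > chk.py <<'E'
from h import *
im=grab('top');C,d,P=cloud(im);h=cv2.cvtColor(im['color'],cv2.COLOR_RGB2HSV)
inn=(np.hypot(P[...,0]-.501,P[...,1]+.186)<.12)&(P[...,2]>.03)
nut=(inn&(h[...,1]>100)&(h[...,2]<100)&(h[...,0]<15))
print('max z in canister area',P[inn&(np.hypot(P[...,0]-.501,P[...,1]+.186)<.084)&(h[...,1]>90)][:,2].max())
def circ(u0,v0,u1,v1,lo,hi):
    q=P[v0:v1,u0:u1].reshape(-1,3); q=q[(q[:,2]>lo)&(q[:,2]<hi)]; return len(q),cv2.minEnclosingCircle((q[:,:2]*1000).astype(np.float32)),q[:,2].max()
print('cup',circ(250,150,300,200,.075,.1))
# stray saturated things on bench between
m=((h[...,1]>110)&(P[...,2]>.006)&(P[...,2]<.12)).astype(np.uint8)
n,l,s,c=cv2.connectedComponentsWithStats(m)
for i in range(1,n):
    if s[i,4]>15 and 100<c[i][1]<300: print(c[i].round(),s[i,4],np.median(P[l==i],0).round(3))
st()
A=cv2.resize(im['color'][165:275,305:415,::-1],(440,440),interpolation=cv2.INTER_CUBIC)
B=cv2.resize(im['color'][130:290,180:310,::-1],(357,440),interpolation=cv2.INTER_CUBIC)
cv2.imwrite('pics/m2.png',np.hstack([A,B]))
E
python3 chk.py
```

```text
max z in canister area 0.08105047294758572
cup (120, ((641.3655395507812, 5.211533546447754), 34.45458221435547), np.float64(0.0885773316895816))
[184. 151.] 729 [0.701 0.242 0.029]
[405. 157.] 84 [ 0.666 -0.336  0.048]
[ 66. 250.] 4960 [0.447 0.502 0.074]
[350. 224.] 1355 [ 0.497 -0.184  0.057]
[  6. 214.] 16 [0.545 0.732 0.018]
[ 14. 250.] 20 [0.449 0.712 0.007]
[ 25. 250.] 22 [0.45  0.677 0.007]
[350. 253.] 51 [ 0.424 -0.183  0.054]
t45.77 p [0.4288 0.0789 0.1943] jaw-1.259 z [-0.006 -0.019 -1.   ] q [ 0.02  0.24  1.83 -0.02  1.07  1.29] gap91.6mm F [ 0.7 -0.3 -0.3]
```

View pics/m2.png

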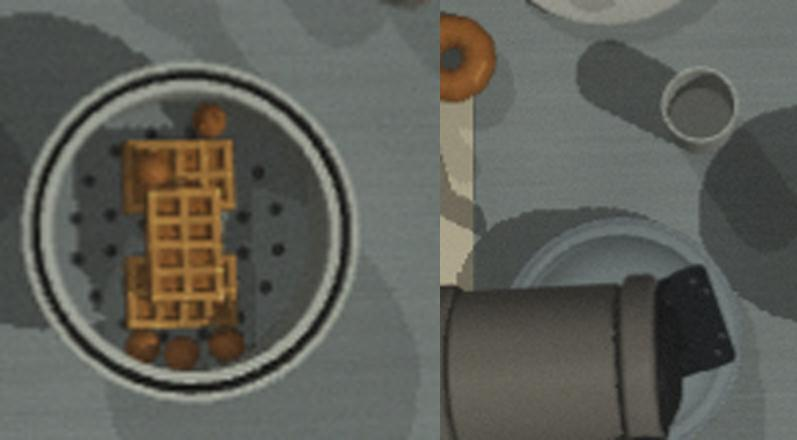

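All five nuts are visible in the canister: crop (210,120), (153,165), (143,347), (182,352), (227,345). The cup is upright and empty (700,105), and the bench is clear. Now the lid.

Emit:
{"method": "step_arm", "body": {"plan": [[-0.1,0.3,-2,0],[-0.1,0.3,-5,0],[-0.1,0.3,-7.8,0],[-0.1,0.3,-7.8,0]], "hand": 0.7}}

```text
time: 46.28
tcp_pos: [0.4276, 0.0814, 0.1147]
ee_rot: [0.009, 0.988, 0.155, -0.006]
force: [0.5, -0.8, -0.2]
finger_gap: 0.852
```

Emit:
{"method": "step_arm", "body": {"plan": [[0,0,0,0],[0,0,0,0],[0,0,0,0],[0,0,0,0],[0,0,0,0]], "hand": -1, "force": 40}}

```text
time: 46.9
tcp_pos: [0.4277, 0.0815, 0.1151]
ee_rot: [0.009, 0.988, 0.155, -0.006]
force: [-1.1, -1.3, 4.2]
finger_gap: 0.426
```

```bash
python3 -c "
from h import *
st()
im=grab('top');C,d,P=cloud(im)
q=P[160:290,300:410].reshape(-1,3); q=q[(q[:,2]>.078)&(q[:,2]<.095)&(np.hypot(q[:,0]-.501,q[:,1]+.186)<.115)]
r=np.hypot(q[:,0]-.501,q[:,1]+.186);q=q[r>.09]
from scipy.optimize import least_squares
f=least_squares(lambda a:np.hypot(q[:,0]-a[0],q[:,1]-a[1])-a[2],[.5,-.186,.1],loss='soft_l1',f_scale=.004);print(f.x,len(q), q[:,2].mean())
"
```

```text
t46.90 p [0.4277 0.0815 0.1151] jaw-1.260 z [-0.009 -0.019 -1.   ] q [ 0.03  0.36  1.93 -0.03  0.86  1.3 ] gap39.2mm F [-1.1 -1.3  4.2]
[ 0.50105915 -0.18592554  0.09796143] 1535 0.08481992082741717
```

Emit:
{"method": "step_arm", "body": {"plan": [[0,0,1,0],[0,0,3,0],[0,0,7,0],[0,0,11,0],[0,0,13.5,0]]}}

```text
time: 47.58
tcp_pos: [0.4276, 0.0815, 0.2518]
ee_rot: [0.009, 0.988, 0.155, -0.006]
force: [0.3, -0.2, -6.9]
finger_gap: 0.429
```

Emit:
{"method": "step_arm", "body": {"plan": [[1.5,-5.5,0,0],[3,-11,0,0],[4.5,-16.5,0,0],[6,-22,0,0],[7,-26.8,0,0]]}}

```text
time: 48.2
tcp_pos: [0.4972, -0.1884, 0.2512]
ee_rot: [0.008, 0.988, 0.154, -0.006]
force: [0.6, 0.1, -6.2]
finger_gap: 0.427
```

Emit:
{"method": "step_arm", "body": {"plan": [[0,0,0,0],[0,0,-2,0],[0,0,-3,0]]}}

```text
time: 48.58
tcp_pos: [0.4961, -0.1874, 0.2197]
ee_rot: [0.007, 0.988, 0.155, -0.008]
force: [-0.2, 0.2, -7.0]
finger_gap: 0.428
```

```bash
python3 -c "
from h import *
st(.498,-.1865,.182,-1.26)
im=grab('scene');C,d,P=cloud(im)
im=grab('top');C,d,P=cloud(im)
print(at(im,361,220,.191))"
```

```text
t48.58 p [ 0.4961 -0.1874  0.2197] jaw-1.260 z [-0.014 -0.017 -1.   ] q [-0.49  0.38  1.55 -0.02  1.22  0.77] gap39.4mm F [-0.2  0.2 -7. ]
cm to go [ 0.19  0.09 -3.77] turn 0.0
[ 0.50044982 -0.18459603  0.191     ]
```

Emit:
{"method": "step_arm", "body": {"plan": [[0.2,0.1,-0.8,0],[0.2,0.1,-1.6,0],[0.2,0.1,-2.2,0],[0.2,0.1,-2.8,0],[0.2,0.1,-3.3,0]]}}

```text
time: 49.3
tcp_pos: [0.4982, -0.1864, 0.1865]
ee_rot: [0.007, 0.988, 0.155, -0.008]
force: [0.1, -0.0, -5.4]
finger_gap: 0.426
```

Emit:
{"method": "step_arm", "body": {"plan": [[0,0,-0.3,0],[0,0,-0.5,0],[0,0,-0.5,0]]}}

```text
time: 49.68
tcp_pos: [0.4984, -0.1868, 0.1826]
ee_rot: [0.008, 0.988, 0.155, -0.008]
force: [-2.9, -1.4, 4.1]
finger_gap: 0.427
```

```bash
python3 -c "
from h import *
st(.498,-.1865,.182,-1.26)"
```

```text
t49.67 p [ 0.4984 -0.1868  0.1826] jaw-1.260 z [-0.012 -0.018 -1.   ] q [-0.49  0.42  1.6  -0.02  1.13  0.78] gap39.3mm F [-2.9 -1.4  4.1]
cm to go [-0.04  0.03 -0.06] turn -0.0
```

Contact came at exactly the expected seated height. Release and check.

Emit:
{"method": "step_arm", "body": {"plan": [[0,0,0,0],[0,0,0,0],[0,0,0,0],[0,0,4,0],[0,0,9,0]], "hand": 0.7}}

```text
time: 50.3
tcp_pos: [0.498, -0.1864, 0.2728]
ee_rot: [0.007, 0.988, 0.155, -0.009]
force: [0.6, -0.8, -0.0]
finger_gap: 0.842
```

Emit:
{"method": "step_arm", "body": {"plan": [[2,6,1,0],[4,12,1,0],[4,18,1,0],[4,24,1,0]], "hand": -0.35}}

```text
time: 50.8
tcp_pos: [0.5381, 0.0556, 0.2827]
ee_rot: [0.007, 0.988, 0.155, -0.008]
force: [0.6, -1.2, 0.2]
finger_gap: 0.463
```

```bash
cat > lid.py <<'E'
from h import *
st()
im=grab('top');C,d,P=cloud(im);h=cv2.cvtColor(im['color'],cv2.COLOR_RGB2HSV)
sub=np.zeros(P.shape[:2],bool); sub[150:290,290:420]=1
bl=(sub&(h[...,2]<60)&(P[...,2]>.16)&(P[...,2]<.21)).astype(np.uint8)
n,l,s,c=cv2.connectedComponentsWithStats(bl)
for i in range(1,n):
    if s[i,4]>20:
        p=P[l==i]; p=p[p[:,2]>np.percentile(p[:,2],95)-.01]; print(c[i].round(1),s[i,4],cv2.minAreaRect((p[:,:2]*1000).astype(np.float32)),'z',np.median(p[:,2]).round(4))
# skirt ring level
r=np.hypot(P[...,0]-.501,P[...,1]+.186); m=sub&(r>.095)&(r<.113)&(P[...,2]>.07)&(P[...,2]<.12)
q=P[m]
for a in range(0,360,45):
    an=np.degrees(np.arctan2(q[:,1]+.186,q[:,0]-.501))%360; k=(abs((an-a+180)%360-180)<20)
    print(a,k.sum(),np.median(q[k,2]).round(4) if k.any() else '',end='; ')
E
python3 lid.py
```

```text
t50.80 p [0.5381 0.0556 0.2827] jaw-1.260 z [-0.014 -0.016 -1.   ] q [-0.03  0.36  1.41 -0.02  1.39  1.23] gap42.6mm F [ 0.6 -1.2  0.2]
[359.8 219.7] 267 ((502.05572509765625, -183.51939392089844), (37.4672966003418, 37.99375534057617), 26.944658279418945) z 0.1904
[368.4 247.8] 117 ((439.2769775390625, -201.16636657714844), (43.476959228515625, 9.854500770568848), 18.235332489013672) z 0.1871
0 151 0.0913; 45 193 0.0914; 90 229 0.0923; 135 239 0.092; 180 197 0.091; 225 149 0.0908; 270 111 0.0909; 315 117 0.0914;
```

Lid seated level: ring 91±1 mm all round, knob top 190 mm. Now close the tap.

Emit:
{"method": "step_arm", "body": {"plan": [[-2,-6,0,0],[-4.5,-12,0,0],[-7,-18,0,0],[-9,-23,0,0],[-10,-25.6,0,0]]}}

```text
time: 51.48
tcp_pos: [0.436, -0.1961, 0.2829]
ee_rot: [0.005, 0.988, 0.156, -0.008]
force: [-0.2, 0.8, 0.1]
finger_gap: 0.327
```

Emit:
{"method": "step_arm", "body": {"plan": [[0,0,-2,0],[0,0,-4.5,0],[0,0,-5.5,0],[0,0,-5.5,0]]}}

```text
time: 51.98
tcp_pos: [0.4359, -0.196, 0.2277]
ee_rot: [0.005, 0.988, 0.156, -0.008]
force: [0.0, 0.3, -0.2]
finger_gap: 0.326
```

```bash
python3 -c "
from h import *
st(.438,-.2005,.181,-1.26)"
```

```text
t51.98 p [ 0.4359 -0.196   0.2277] jaw-1.257 z [-0.015 -0.012 -1.   ] q [-0.57  0.28  1.68 -0.02  1.19  0.69] gap30.0mm F [ 0.   0.3 -0.2]
cm to go [ 0.21 -0.45 -4.67] turn -0.003
```

Emit:
{"method": "step_arm", "body": {"plan": [[0.2,-0.4,0,0],[0.2,-0.4,-2,0],[0.2,-0.4,-4,0],[0.2,-0.4,-4.7,0],[0.2,-0.4,-4.7,0]]}}

```text
time: 52.6
tcp_pos: [0.4382, -0.2002, 0.181]
ee_rot: [0.005, 0.988, 0.156, -0.008]
force: [-0.7, -0.5, 0.1]
finger_gap: 0.325
```

Emit:
{"method": "step_arm", "body": {"plan": [[0,0,0,0],[0,0,0,0],[0,0,0,0],[0,0,0,0]], "hand": -1, "force": 25}}

```text
time: 53.1
tcp_pos: [0.4388, -0.2009, 0.1818]
ee_rot: [0.006, 0.988, 0.156, -0.007]
force: [1.4, -2.7, 3.8]
finger_gap: 0.11
```

Emit:
{"method": "step_arm", "body": {"plan": [[0,0,0,-0.16],[0,0,0,-0.32],[0,0,0,-0.48],[0,0,0,-0.64],[0,0,0,-0.8]]}}

```text
time: 53.72
tcp_pos: [0.4388, -0.2011, 0.1818]
ee_rot: [0.002, 0.97, -0.243, -0.009]
force: [-0.5, -2.2, 1.6]
finger_gap: 0.105
```

```bash
python3 -c "
from h import *
st(.438,-.2005,.181,-2.86);print(ctrl.state()['wrist_torque'])"
```

```text
t53.73 p [ 0.4388 -0.2011  0.1818] jaw-2.063 z [-0.019 -0.    -1.   ] q [-0.58  0.34  1.72 -0.01  1.09  1.49] gap9.7mm F [-0.5 -2.2  1.6]
cm to go [-0.08  0.06 -0.08] turn -0.797
[-0.25150933 -0.06655532  0.05766638]
```

Emit:
{"method": "step_arm", "body": {"plan": [[0,0,0,-0.16],[0,0,0,-0.32],[0,0,0,-0.48],[0,0,0,-0.64],[0,0,0,-0.8]]}}

```text
time: 54.35
tcp_pos: [0.4386, -0.2013, 0.1818]
ee_rot: [-0.001, 0.797, -0.604, -0.009]
force: [-0.5, -2.7, 0.5]
finger_gap: 0.109
```

Emit:
{"method": "step_arm", "body": {"plan": [[0,0,0,-0.02],[0,0,0,-0.02]]}}

```text
time: 54.6
tcp_pos: [0.4386, -0.2013, 0.1818]
ee_rot: [-0.001, 0.792, -0.611, -0.009]
force: [0.2, -2.0, 0.4]
finger_gap: 0.109
```

```bash
python3 -c "
from h import *
st(.438,-.2005,.181,-2.86);print(ctrl.state()['wrist_torque'])"
```

```text
t54.60 p [ 0.4386 -0.2013  0.1818] jaw-2.885 z [-0.013  0.013 -1.   ] q [-0.59  0.34  1.72  0.    1.09  2.29] gap10.0mm F [ 0.2 -2.   0.4]
cm to go [-0.06  0.08 -0.08] turn 0.025
[-0.17649291 -0.22810393  0.13442793]
```

Emit:
{"method": "step_arm", "body": {"plan": [[0,0,0,-0.03],[0,0,0,-0.03]]}}

```text
time: 54.85
tcp_pos: [0.4385, -0.201, 0.1818]
ee_rot: [-0.001, 0.783, -0.622, -0.01]
force: [-0.5, -0.4, 1.6]
finger_gap: 0.108
```

```bash
python3 -c "
from h import *
st();print(ctrl.state()['wrist_torque'])"
```

```text
t54.85 p [ 0.4385 -0.201   0.1818] jaw-2.914 z [-0.013  0.014 -1.   ] q [-0.59  0.34  1.72  0.    1.09  2.32] gap10.0mm F [-0.5 -0.4  1.6]
[ 0.16233227 -0.11340217  0.38821243]
```

Torque up to 0.39 N·m, so it is firmly at the closed stop. Release, withdraw and check.

Emit:
{"method": "step_arm", "body": {"plan": [[0,0,0,0.02],[0,0,0,0.02],[0,0,0,0.02]], "hand": -0.45}}

```text
time: 55.22
tcp_pos: [0.4384, -0.2009, 0.1817]
ee_rot: [-0.001, 0.789, -0.614, -0.01]
force: [0.8, -0.2, -0.6]
finger_gap: 0.273
```

Emit:
{"method": "step_arm", "body": {"plan": [[0,0,3,0],[0,0,7,0],[0,4,10,0],[0,10,10,0],[0,16,10,0]]}}

```text
time: 55.85
tcp_pos: [0.4383, -0.0395, 0.2821]
ee_rot: [-0.002, 0.789, -0.615, -0.009]
force: [0.5, 0.2, -0.4]
finger_gap: 0.28
```

Emit:
{"method": "step_arm", "body": {"plan": [[0,5,0,0],[0,10,0,0],[0,10,0,0]]}}

```text
time: 56.22
tcp_pos: [0.4378, 0.0632, 0.2821]
ee_rot: [-0.002, 0.79, -0.613, -0.01]
force: [0.5, -0.7, 0.3]
finger_gap: 0.275
```

```bash
python3 lid.py; echo; python3 chk.py
```

```text
t56.23 p [0.4378 0.0632 0.2821] jaw-2.890 z [-0.013  0.014 -1.   ] q [-0.04  0.17  1.67  0.01  1.32  2.85] gap25.3mm F [ 0.5 -0.7  0.3]
[359.1 219.9] 267 ((501.6476135253906, -182.3583526611328), (37.200111389160156, 38.049930572509766), 24.940387725830078) z 0.1902
[367.2 248. ] 103 ((438.5440368652344, -198.66653442382812), (9.887160301208496, 43.44215393066406), 14.878854751586914) z 0.1875
0 145 0.091; 45 186 0.092; 90 215 0.0922; 135 223 0.0921; 180 192 0.0913; 225 151 0.0906; 270 124 0.0911; 315 124 0.0908; Traceback (most recent call last):
  File "chk.py", line 5, in <module>
    print('max z in canister area',P[inn&(np.hypot(P[...,0]-.501,P[...,1]+.186)<.084)&(h[...,1]>90)][:,2].max())
                                   ~~~~~~~~~~~~~~~~~~~~~~~~~~~~~~~~~~~~~~~~~~~~~~~~~~~~~~~~~~~~~~~~~~~~~~~~~~^^
    return umr_maximum(a, axis, None, out, keepdims, initial, where)
ValueError: zero-size array to reduction operation maximum which has no identity
```

```bash
sed -i '/max z in can/d' chk.py; python3 chk.py && python3 -c "
from rig import ctrl
print(ctrl.hand_in())"
```

```text
cup (120, ((641.2929077148438, 4.89777946472168), 34.44489669799805), np.float64(0.08917926788322073))
[184. 151.] 732 [0.702 0.242 0.029]
[405. 157.] 87 [ 0.666 -0.337  0.048]
[ 66. 250.] 4968 [0.448 0.502 0.074]
[  9. 214.] 27 [0.546 0.726 0.013]
[  6. 250.] 16 [0.448 0.727 0.01 ]
[ 33. 250.] 38 [0.448 0.652 0.007]
t56.38 p [0.4383 0.0599 0.282 ] jaw-2.895 z [-0.013  0.013 -1.   ] q [-0.05  0.17  1.67  0.01  1.32  2.85] gap25.5mm F [-0.6 -0.4 -0.2]
the job is handed in; nothing more can be done
None
```

The job is done and handed in at about 56 s, but one brief over-hard press during the tipping may count against it.

**What I did:**
- I opened the tap fully and stood the lid on the bench.
- I put in all three waffles; one had been knocked aside, so I found it again first.
- I tipped the nut biscuits in by rolling the cup over the canister flange.
- I stood the cup upright on the bench, refitted the lid, and then closed the tap to its stop.

**Last checks:**
- **Lid:** its rim is level to about 1 mm all round, and the knob top is at 190 mm against 191 mm expected when seated.
- **Tap:** the handle lies across the line from knob to tap, within about 0.5°, and the torque rose to 0.39 N·m at the stop.
- **Biscuits:** five nuts and three waffles were seen in the canister before it was closed. I never got a clear count of the nuts in the cup at the start, but five fits what was visible. None were found on the bench.
- **Cup:** it is upright at (0.641, 0.005). It weighed 1.03 N after tipping and looked empty.
- **Jar and doughnut:** the doughnut has not moved. The jar reads within about 1 cm of its first reading, on a rough measure, and the arm never went near it.

**What went less well:**
- **Hard press:** while tipping the cup, the wrist force reached 51 N for a moment, and I backed off at once. Some of that was probably the gripper's body on the cup, so it may have passed the 40 N limit.
- **Tool tilt:** an early test at the edge of the arm's reach tilted the tool by about 5°. I brought it back to under 2° before touching anything.

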